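Build up the grind sifter and snap its cover on

TASK

Get the grind sifter ready for a sieving: nest the low fine-mesh sieve squarely on the catch pan and the deep coarse-mesh sieve on top of it, then put the cover on and press it straight down, on through the resistance, until both spring clips snap in over its ends and it sits fully home. Finish with the gripper still held down on the cover, pressing it firmly home: do not let go or back off. Leave the bowl, the jar and the brush where they are.

Things in the scene. Friction and masses are not known exactly. Their poses are not given: they have to be found in the camera images.
- sifter: Foot of the grind sifter, held to the bench by suction feet: dark steel plate 150 x 84 mm carrying an open aluminium catch pan. Origin on the bench under its centre, x along its length, z up. Pan 96 (x) x 60 (y) mm outside, walls 6 mm, opening 84 x 48 mm, rim 42 mm above the bench. A spring clip stands at each end (x = +-60 mm), nothing on the long sides.
- fine_mid (a point): Centre (half-way up) of the loose low sieve: aluminium frame 96 (x) x 60 (y) x 28 mm high in all, dense mesh bottom. Walls 6 mm thick, straight, 22 mm high, above a 6 mm skirt, tapered from 81 x 45 to 75 x 39 mm, that nests in the rim below. Opening as the pan's. x along its length, z up. 0.16 kg. Same turned half round. Nested on the pan: 50 mm above the bench, its rim 64 mm.
- coarse_mid (a point): Centre (half-way up) of the loose deep sieve: as the low one (same 96 x 60 mm, walls, skirt and opening) but 38 mm high in all, walls 32 mm, bottom of wires 10 mm apart. x along its length, z up. 0.20 kg. Same turned half round. Nested on the low sieve: 77 mm above the bench, its rim 96 mm.
- cover_grip (a point): Centre of the loose cover's black grip bar, 56 (x) x 18 (y) x 22 mm high. It stands on an aluminium plate 110 (x) x 60 (y) x 5 mm with a 9 mm deep plug below, tapered like the skirts, which nests in the coarse sieve. Point 11 mm above the plate's top, 25 mm above the plug's underside, x along the length, z up. 0.15 kg. Same turned half round. Fully home: 112 mm above the bench.
- clip_front (a joint): Steel leaf clip at the sifter's -x end, 22 mm wide, top 127 mm above the bench; its nose, 105 mm up, reaches in to x = -50.5 mm, flared outward above as a lead-in. 0 = upright at rest, grows as spread outward (rad): about 0.05 while the cover plate's end passes, back under 0.025 once snapped in over the plate.
- clip_back (a joint): The same clip at the +x end. Pressing the cover: the two resist from about 14 mm above home, rising to about 10 N in all; then the force drops, and 4 mm above home both snap in over the plate, which goes on down to seat solid on the sieve.
- bowl: White cupping bowl, 100 mm across, 58 mm high; origin under its centre. Bystander.
- jar: Lidded jar of coffee, 72 mm across, 105 mm high; origin under its centre. Bystander.
- brush: Sieve brush lying on the bench, 170 mm long, along its x; origin at its underside. Bystander.
There are look-alikes about, which are no part of the job. Leave any orange or pink look-alike of the part that bears cover_grip alone.

How it is judged:
By the outcome, as a careful person would: the job done as asked, in the order asked, and still so for the second after the job is handed in, while the arm keeps its last pose, push and grip.
It also fails if it takes over 72 s, if anything falls off the work surface, if the arm or the gripper's body presses on something with over 40 N, if the wrist force passes 120 N, or if a joint passes its speed limit or range.

ROBOT

A 6-joint arm with a two-finger parallel gripper is mounted at the origin on the work surface. World frame = base frame: x ahead of the robot, y to its left, z up, the work surface at z = 0. Lengths are in m, angles in rad, forces in N, time in s.
With the tool pointing down it reaches from about 0.35 to 0.975 m from the base axis. Payload 4.9 kg.
Tool frame: the origin (TCP) lies on the centre line of the jaws, within the pads' length; the fingertips stand 25 mm ahead of it and the grasp point (between the pads) lies 6 mm ahead of it; z points along the fingers, y is the line along which they close (so a half turn about z gives the same grasp; the last joint's range is limited). The gripper opens to 85 mm and grips with 20 to 120 N. Pads are 22 mm wide; open, the fingers measure 114 mm over their backs; the gripper's body (76 mm by 85 mm) begins 54 mm behind the grasp point. The pads swing forward as they close: fully open they stand 13 mm farther back than shut.
Start: joints at [1.169, 0.053, 1.613, -0, 1.476, -0.119], TCP at [0.174, 0.6, 0.219] pointing down, gripper open.
Joint ranges: [-3.01, 3.01], [-1.01, 2.22], [0.06, 2.58], [-1.02, 4.17], [0.09, 2.62], [-3.14, 3.14]. Speed limits (rad/s): [2.57, 2.57, 3.14, 3.14, 3.14, 3.14].

INTERFACE

Orientations are given as a unit quaternion [w, x, y, z].
In Python, from plant import state, grab_frame, get_calibration, job gives the robot as it stands. The module is installed in compiled form; this text tells all that it offers.
- The arm moves only by the tool move_arm, never from a script. Its argument "targets" is a list that holds one entry, the list of rows, each a list of 5 numbers: the opening in per cent of the stroke, from 0 (shut) to 100 (fully open), then the shift along the tool's x, y, z as a fraction of full scale, then the turn about the tool's z as a fraction of full scale. A call has 1 to 5 rows; each row shifts and turns the commanded pose from where the row before left it, along the tool's axes as they then stand; what a row does not reach is not made up. Full scale, the value 1, is 0.6 m for a shift and 6 degrees for a turn. A row lasts 1/12 s, in which the tool goes at most 41.7 mm and 7.16 degrees, less where a joint would pass 70% of its speed; a pose out of reach is approached as far as the arm can. A call with a number of a shift or a turn outside -1 to 1 is refused whole. A call with a gripper value outside its range is refused whole. The fingers move at their own pace and stop on an object; the grip force is fixed at half the most. Time passes only in rows, so rows that do not move let the fingers close. It gives the time, the measured TCP pose, the force, the opening and the grip force at its end, in the units of the state.
- state(): the state, without advancing time (a new reading comes with each control period).
- grab_frame(name): name is "scene" or "top" or "wrist"; returns the picture (480x640x3 uint8, red, green, blue); there is no depth.
- get_calibration(name): a dict with "vertical_fov" (degrees; the focal length in pixels is half the picture's height over the tangent of half this angle, whatever the lens; pixels are square), "cx", "cy" (the principal point, pixels), "R" (3x3) and "t" (3): a world point X has camera coordinates R X + t. Camera axes: x right, y down, z forward; pixel columns grow to the right and rows downward; lengths in m; the calibration is good to about 2 mm. The wrist camera is an equidistant fisheye: a pixel r from the principal point sees the ray r / f radians off the axis. A picture is of the moment at which its call begins: read the wrist's pose just before it. get_calibration takes no time and is no camera call; for the wrist camera it gives the pose at the moment of the call.
- job.job_done(): hands the job in; it is judged then, once.
The state is a dict: "time": time; "joint_pos": joint angles; "joint_vel": joint speeds; "joint_efforts": joint torques, N m; "tool_pos": TCP position; "tool_rot": TCP orientation; "contact_force": force on the tool from outside, world axes, zero at the start; "ft_torque": the same for the moment, N m; "gripper_width": opening from 0.0 (shut) to 1.0 (fully open); "grasp_force": force on a finger pad.
Only numpy, scipy, OpenCV 4.12 (cv2) and the standard library are available. Lean on these libraries where they do the work, as an engineer would, in place of code of your own. Each camera call takes 0.05 s, during which the arm holds its last target. There are 200 camera calls.

## Working session

There is one attempt and no reset: what is moved stays moved. The work goes in short steps, Python scripts to look and compute and a tool call to move; the robot and the scene stay as the last step left them, time stands still between calls to the robot, and variables do not carry over. Pictures are saved under pics/ and viewed, at most 10 in all, crops included, and the job is handed in when it is done.

Besides the shell and the picture viewer there is one more tool, called after ">>>" as name(argument=value, ...) on one line, values as JSON. move_arm: Moves the arm, as the interface text tells. Shift numbers are shares of 0.6 m and turn numbers shares of 6 degrees, none past 1 either way. Its arguments: {"type":"object","properties":{"targets":{"type":"array"}},"required":["targets"]}

```bash
mkdir -p pics; python3 - <<'E'
from plant import *
import cv2,numpy as np
for n in("scene","top"):
    f=grab_frame(n);cv2.imwrite(f"pics/{n}0.png",f[:,:,::-1])
    c=get_calibration(n);print(n,c)
s=state();print(s['time'],s['tool_pos'],s['tool_rot'],s['contact_force'],s['gripper_width'])
E
```

```text
scene {'vertical_fov': 48.32238785735792, 'cx': 319.03068430550303, 'cy': 243.89867356325877, 'R': array([[ 0.87504525,  0.48392873,  0.01043092],
       [ 0.34117553, -0.60134443, -0.7224847 ],
       [-0.34335852,  0.63576558, -0.69130822]]), 't': array([-0.45852036, -0.07501395,  1.13993807])}
top {'vertical_fov': 55.21050726279698, 'cx': 322.1401008897378, 'cy': 242.15978318523565, 'R': array([[-0.02404337, -0.99963037,  0.01269046],
       [-0.99647826,  0.02294367, -0.08065149],
       [ 0.08033051, -0.0145849 , -0.99666157]]), 't': array([0.05512935, 0.51216141, 0.97126728])}
0.1 [0.17418667 0.59962766 0.21830611] [-2.37918687e-04  1.40916038e-01  9.90021115e-01 -8.97424483e-04] [ 0.2290619  -0.9980918   0.14849018] 1.0004313619745553
```

View pics/scene0.png

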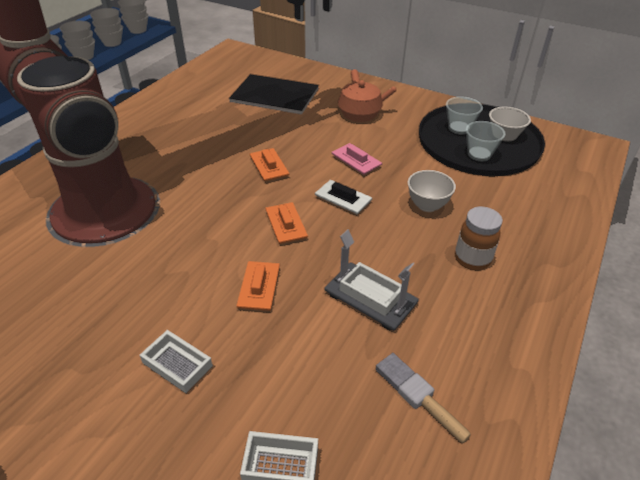

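View pics/top0.png

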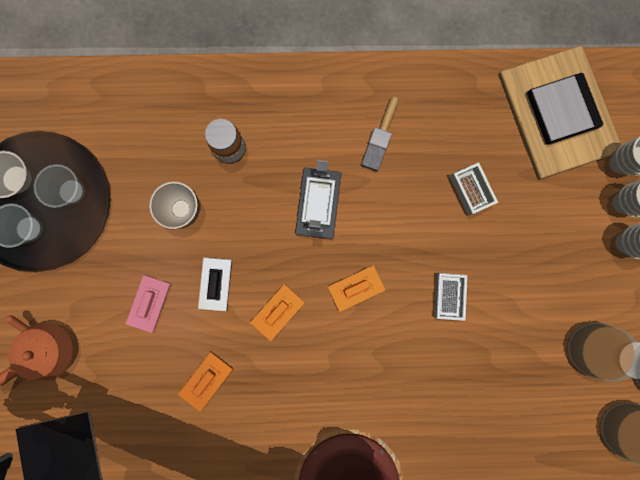

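The scene view shows the sifter (371,293), the fine sieve (176,361), the coarse sieve (281,462) and the silver cover with black grip (344,196). The top view shows the same four at (318,203), (451,297), (473,189) and (215,284).

Cover candidates in the top view:
- silver with black grip (215,284), chosen by the description
- pink (148,303)
- orange (277,312), (357,288) and (206,381)

For the sieves, dense grey mesh at (451,297) is the fine one, and open wires with wood showing through at (473,189) is the coarse one.

```bash
cat > h.py <<'E'
from plant import *
import cv2,numpy as np
from scipy.spatial.transform import Rotation as Ro
def ray(c,px,z,fish=False):
    """cast pixels onto plane z"""
    f=240/np.tan(np.radians(c['vertical_fov'])/2)
    p=(np.atleast_2d(px).astype(float)-[c['cx'],c['cy']])/f
    if fish:
        r=np.linalg.norm(p,axis=1,keepdims=True)+1e-12
        d=np.hstack([p/r*np.sin(r),np.cos(r)])
    else: d=np.hstack([p,np.ones((len(p),1))])
    d=d@c['R']; o=-c['R'].T@c['t']
    return (o+d*((z-o[2])/d[:,2:]))[:,:2]
def rect(P):
    (c,(w,h),a)=cv2.minAreaRect((np.array(P)*1000).astype(np.float32))
    if w<h: w,h,a=h,w,a+90
    return np.round(c,1),round(w,1),round(h,1),round((a+90)%180-90,1)
def tool():
    s=state();q=s['tool_rot'];R=Ro.from_quat(q,scalar_first=True).as_matrix()
    return s,R
def plan(xyz,yaw):
    """shift in tool axes (mm) and turn (deg) so tool x lies along yaw (mod 180)"""
    s,R=tool(); cur=np.degrees(np.arctan2(R[1,0],R[0,0]))
    d=(yaw-cur+90)%180-90
    print('pos',np.round(s['tool_pos']*1000,1),'yaw',round(cur,1),'shift mm',np.round(R.T@(np.array(xyz)-s['tool_pos']*1000),1),'turn about tool z deg',round(-d,2),'t',s['time'],'j6',round(s['joint_pos'][5],2))
E
python3 - <<'E'
from h import *
f=cv2.imread('pics/top0.png');c=get_calibration('top')
hsv=cv2.cvtColor(f,cv2.COLOR_BGR2HSV)
low=((hsv[...,1]<60)).astype(np.uint8)*255
def blob(m,x,y,r=42):
    k=np.zeros_like(m);k[y-r:y+r,x-r:x+r]=255;m=m&k
    cs,_=cv2.findContours(cv2.morphologyEx(m,cv2.MORPH_CLOSE,np.ones((3,3))),0,1)
    return max(cs,key=cv2.contourArea)[:,0]
bright=low&((hsv[...,2]>90).astype(np.uint8)*255)
for n,m,x,y,z in[('fine',bright,451,297,.028),('coarse',bright,473,189,.038),('cover',bright,215,284,.014),('grip',(hsv[...,2]<45).astype(np.uint8)*255,215,284,.036),('pan',bright,318,203,.042)]:
    r=28 if n=='grip' else 38
    b=blob(m,x,y,r); print(n,cv2.boundingRect(b),rect(ray(c,b,z)))
crops=[cv2.resize(f[y-45:y+45,x-45:x+45],(400,300) if 0 else (300,300),interpolation=2) for x,y in[(451,297),(473,189),(215,284),(318,203)]]
cv2.imwrite('pics/crops.png',np.vstack([np.hstack(crops[:2]),np.hstack(crops[2:])]))
E
```

```text
fine (436, 273, 31, 48) (array([ 390.6, -229.8]), 97.0, 62.0, -5.4)
coarse (453, 163, 45, 51) (array([ 622.5, -288.9]), 97.4, 62.0, 23.1)
cover (198, 257, 34, 54) (array([429.3, 277.1]), 111.1, 61.5, -6.2)
grip (207, 269, 15, 31) (array([429.2, 272.5]), 61.9, 24.6, -6.0)
pan (301, 174, 35, 63) (array([593.6,  48.2]), 133.0, 68.8, -8.2)
```

View pics/crops.png

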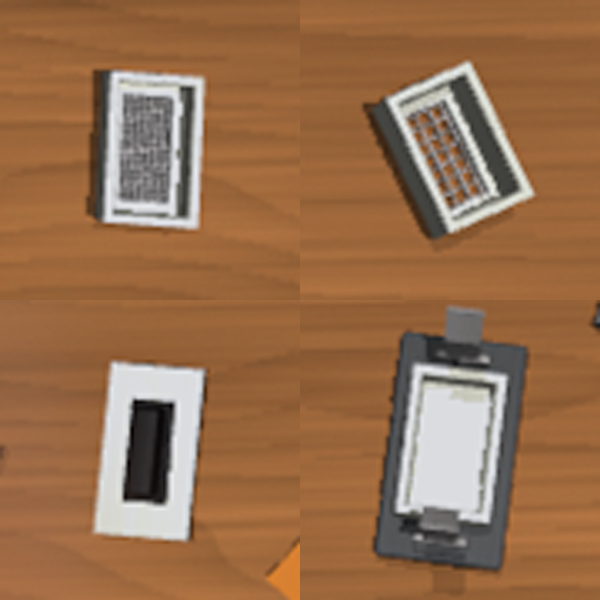

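The crops confirm the choice: dense mesh for fine, open wires for coarse, and a silver plate with black grip for the cover. The pan shows clips at both ends. Now plan the travel.

```bash
python3 - <<'E'
from h import *
plan((594,48,219),-8); plan((390,-230,200),-5.4)
c=get_calibration('wrist');s,R=tool();o=-c['R'].T@c['t'];print(c['vertical_fov'],'cam in tool mm',R.T@(o-s['tool_pos'])*1000,'axis in tool',R.T@c['R'][2])
E
```

```text
pos [174.2 599.6 218.3] yaw 163.8 shift mm [-5.571e+02 -4.126e+02 -1.000e-01] turn about tool z deg -8.2 t 0.1 j6 -0.12
pos [174.2 599.6 218.3] yaw 163.8 shift mm [-438.7 -736.4   19.6] turn about tool z deg -10.8 t 0.1 j6 -0.12
65.70646984690485 cam in tool mm [  78.13846173    0.56626424 -155.16208533] axis in tool [-0.3015495   0.00102067  0.95344998]
```

>>> move_arm(targets=[[[100,-0.0546,-0.0404,0,0],[100,-0.0546,-0.0404,0,0],[100,-0.0546,-0.0404,0,0],[100,-0.0546,-0.0404,0,0],[100,-0.0546,-0.0404,0,0]]])

```text
time: 0.52
tool_pos: [0.2983, 0.4363, 0.2188]
tool_rot: [-0.0, 0.141, 0.99, -0.0]
contact_force: [1.1, 0.3, 0.4]
gripper_width: 1.0
grasp_force: 0.0
```

>>> move_arm(targets=[[[100,-0.0546,-0.0404,0,0],[100,-0.0546,-0.0404,0,0],[100,-0.0546,-0.0404,0,0],[100,-0.0546,-0.0404,0,0],[100,-0.0546,-0.0404,0,0]]])

```text
time: 0.93
tool_pos: [0.4219, 0.2741, 0.2191]
tool_rot: [-0.0, 0.141, 0.99, -0.0]
contact_force: [0.3, 0.5, -0.9]
gripper_width: 0.996
grasp_force: 0.0
```

>>> move_arm(targets=[[[100,-0.0546,-0.0404,0,0],[100,-0.0546,-0.0404,0,0],[100,-0.0546,-0.0404,0,0],[100,-0.0546,-0.0404,0,0],[100,-0.0546,-0.0404,0,0]]])

```text
time: 1.35
tool_pos: [0.5454, 0.1119, 0.2189]
tool_rot: [-0.0, 0.141, 0.99, 0.0]
contact_force: [2.0, 1.0, -0.3]
gripper_width: 0.998
grasp_force: 0.0
```

>>> move_arm(targets=[[[100,-0.0546,-0.0404,0,0],[100,-0.0546,-0.0404,0,0],[100,0,0,0,-0.7],[100,0,0,0,-0.7],[100,0,0,0,0]]])

```text
time: 1.77
tool_pos: [0.5942, 0.0481, 0.2185]
tool_rot: [-0.001, 0.068, 0.998, -0.0]
contact_force: [0.1, 0.8, -0.7]
gripper_width: 1.002
grasp_force: 0.0
```

```bash
python3 - <<'E'
from h import *
plan((594,48,219),-8)
c=get_calibration('wrist')
np.save('w1c.npy',c,allow_pickle=True)
f=grab_frame('wrist');cv2.imwrite('pics/w1.png',f[:,:,::-1])
E
```

```text
pos [594.2  48.1 218.5] yaw 172.2 shift mm [ 0.2 -0.1 -0.5] turn about tool z deg 0.17 t 1.7667 j6 -1.48
```

View pics/w1.png

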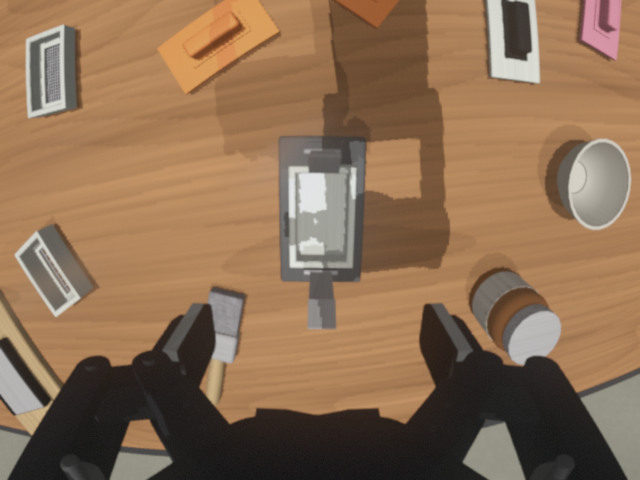

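The wrist view shows the sifter plate spanning about (280–366, 136–282). The pan is at (289–356, 165–268), and the clips are at (324,160) and (321,300).

```bash
python3 - <<'E'
from h import *
f=cv2.imread('pics/w1.png');c=np.load('w1c.npy',allow_pickle=True).item()
hsv=cv2.cvtColor(f,cv2.COLOR_BGR2HSV)
k=np.zeros(f.shape[:2],np.uint8);k[125:300,265:380]=255
for th in(130,150):
    m=((hsv[...,1]<50)&(hsv[...,2]>th)).astype(np.uint8)*255&k
    cs,_=cv2.findContours(m,0,1);b=max(cs,key=cv2.contourArea)[:,0]
    print('pan',th,cv2.boundingRect(b),rect(ray(c,b,.042,1)))
m=((hsv[...,1]<70)).astype(np.uint8)*255&k;m[284:]=0
m=cv2.morphologyEx(m,cv2.MORPH_OPEN,np.ones((5,5)))
cs,_=cv2.findContours(m,0,1);b=max(cs,key=cv2.contourArea)[:,0]
for z in(.006,.01): print('plate',z,cv2.boundingRect(b),rect(ray(c,b,z,1)))
for y in range(150,285,12): print(y,[ (int(hsv[y,x,1]),int(hsv[y,x,2])) for x in(275,283,291,297,346,352,358,363,368)])
E
```

```text
pan 130 (287, 165, 62, 104) (array([601.3,  47.9]), 98.7, 54.7, -8.7)
pan 150 (288, 166, 60, 102) (array([601.3,  47.9]), 96.8, 52.9, -8.8)
plate 0.006 (279, 136, 87, 148) (array([605.1,  51.9]), 155.8, 85.5, -8.4)
plate 0.01 (279, 136, 87, 148) (array([604.2,  52. ]), 154.1, 84.5, -8.4)
150 [(110, 167), (38, 128), (30, 126), (23, 120), (30, 68), (8, 98), (8, 100), (8, 94), (120, 161)]
162 [(105, 184), (32, 127), (23, 122), (17, 118), (19, 66), (8, 95), (5, 113), (5, 106), (119, 182)]
174 [(106, 188), (16, 131), (9, 215), (13, 156), (12, 131), (9, 200), (2, 112), (5, 102), (117, 185)]
186 [(110, 187), (8, 124), (3, 227), (12, 151), (12, 125), (3, 225), (0, 114), (13, 101), (116, 187)]
198 [(115, 184), (2, 118), (3, 228), (14, 150), (11, 114), (7, 194), (10, 78), (45, 80), (116, 121)]
210 [(116, 185), (2, 118), (2, 227), (12, 147), (16, 110), (13, 161), (10, 79), (64, 87), (116, 117)]
222 [(117, 179), (2, 114), (11, 158), (12, 145), (14, 109), (11, 158), (10, 76), (91, 104), (118, 123)]
234 [(117, 183), (5, 112), (13, 158), (14, 144), (12, 110), (13, 158), (10, 74), (101, 101), (116, 114)]
246 [(121, 167), (5, 113), (7, 218), (12, 144), (13, 115), (12, 148), (14, 74), (111, 108), (121, 110)]
258 [(119, 175), (9, 111), (8, 225), (18, 116), (14, 126), (11, 138), (14, 73), (116, 112), (123, 112)]
270 [(121, 173), (9, 109), (7, 109), (7, 108), (20, 77), (17, 73), (20, 75), (122, 117), (124, 117)]
282 [(120, 179), (117, 172), (115, 169), (115, 166), (109, 147), (111, 147), (112, 160), (124, 168), (124, 169)]
```

```bash
python3 - <<'E'
from h import *
f=cv2.imread('pics/w1.png');c=np.load('w1c.npy',allow_pickle=True).item()
hsv=cv2.cvtColor(f,cv2.COLOR_BGR2HSV);g=hsv[...,2].astype(float)
m=((hsv[...,1]<50)&(hsv[...,2]>136)).astype(np.uint8)*255
k=np.zeros_like(m);k[160:273,284:361]=255
b=np.argwhere(m&k)[:,::-1];print('pan',rect(ray(c,b,.042,1)))
# edges: strongest brightness step along rows/cols
d=cv2.Sobel(g,6,1,0,ksize=3);e=cv2.Sobel(g,6,0,1,ksize=3)
L=[];Rr=[]
for y in list(range(178,260,6)):
    L.append((284+np.argmax(d[y,284:294]),y));Rr.append((350+np.argmin(d[y,350:362]),y))
T=[];B=[]
for x in (293,296,299,302,305,344,347,350,353): T.append((x,158+np.argmax(e[158:176,x])))
for x in (293,296,299,302,305,336,339,342,345,348): B.append((x,260+np.argmin(e[260:276,x])))
a=np.radians(-8.6);u=np.array([np.cos(a),np.sin(a)]);v=np.array([-u[1],u[0]])
for n,p,ax in(('L',L,v),('R',Rr,v),('T',T,u),('B',B,u)):
    q=ray(c,np.array(p)+0.0,.042,1)*1000;print(n,np.median(q@ax),np.round(q@ax,1))
    l=cv2.fitLine(q.astype(np.float32),cv2.DIST_HUBER,0,.01,.01).ravel();print('  ang',np.degrees(np.arctan2(l[1],l[0])))
print('u.v to xy',u,v)
E
```

```text
pan (array([604.4,  51.8]), 101.8, 61.5, -8.8)
L 110.95452799584939 [111.  110.9 110.9 110.9 110.9 110.8 110.8 111.7 111.6 111.6 111.5 110.5
 111.4 111.3]
  ang -8.169702
R 172.0512865776215 [172.2 172.4 171.6 171.8 172.  172.3 171.5 171.8 172.  172.2 172.5 171.8
 172.1 172.3]
  ang -8.597057
T 538.9653349511175 [539.  539.  538.9 538.9 538.9 539.3 536.5 539.1 539.1]
  ang 81.665794
B 636.0261659360954 [635.6 635.6 635.5 636.5 635.4 636.1 636.1 636.1 636.  636. ]
  ang 80.94558
u.v to xy [ 0.98875638 -0.14953534] [0.14953534 0.98875638]
```

>>> move_arm(targets=[[[100,0.0304,-0.0561,0.0026,0],[100,0.0304,-0.0561,0.0026,0],[100,0.0304,-0.0561,0.0026,0],[100,0.0304,-0.0561,0.0026,0],[100,0.0304,-0.0561,0.0026,0]]])

```text
time: 2.23
tool_pos: [0.4796, -0.1056, 0.2114]
tool_rot: [0.0, 0.068, 0.998, -0.0]
contact_force: [1.0, -0.2, 0.3]
gripper_width: 1.001
grasp_force: 0.0
```

>>> move_arm(targets=[[[100,0.0304,-0.0561,0.0026,0],[100,0.0304,-0.0561,0.0026,0],[100,0.0304,-0.0561,0.0026,0],[100,0.0304,-0.0561,0.0026,0],[100,0,0,0,-0.4]]])

```text
time: 2.65
tool_pos: [0.3871, -0.2324, 0.205]
tool_rot: [-0.001, 0.051, 0.999, -0.001]
contact_force: [-0.3, 0.6, 0.0]
gripper_width: 0.998
grasp_force: 0.0
```

>>> move_arm(targets=[[[100,0,0,0,0],[100,0,0,0,0]]])

```text
time: 2.82
tool_pos: [0.3904, -0.2285, 0.2053]
tool_rot: [0.0, 0.048, 0.999, 0.0]
contact_force: [-0.1, 0.6, 0.6]
gripper_width: 0.998
grasp_force: 0.0
```

```bash
cat >> h.py <<'E'
def look(name,z,box):
    """wrist picture; bright low-saturation rim in box -> rect on plane z"""
    c=get_calibration('wrist');f=grab_frame('wrist')[:,:,::-1].copy();cv2.imwrite(f'pics/{name}.png',f)
    np.save(name+'.npy',c,allow_pickle=True)
    hsv=cv2.cvtColor(f,cv2.COLOR_BGR2HSV);m=((hsv[...,1]<50)&(hsv[...,2]>136)).astype(np.uint8)*255
    k=np.zeros_like(m);x0,x1,y0,y1=box;k[y0:y1,x0:x1]=255
    b=np.argwhere(m&k)[:,::-1];print(name,cv2.boundingRect(b.astype(np.int32)),rect(ray(c,b,z,1)))
    return f
E
python3 - <<'E'
from h import *
plan((390.6,-229.8,200),-5.4)
look('w2',.028,(265,380,140,290))
E
```

```text
pos [ 390.4 -228.5  205.3] yaw 174.5 shift mm [-0.3 -1.3  5.3] turn about tool z deg -0.13 t 2.8167 j6 -2.17
w2 (283, 159, 68, 103) (array([ 391.4, -228.2]), 97.1, 61.3, -5.6)
```

View pics/w2.png

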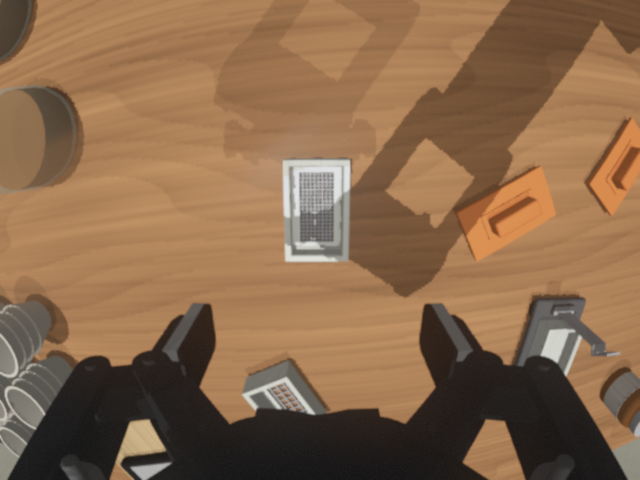

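Fine sieve rim at (283–351, 159–262), giving (391.4, -228.2) at yaw -5.6. That matches the top view, and the size is 97 x 61. Descending.

>>> move_arm(targets=[[[100,-0.0017,0.0007,0.0583,0],[100,0,0,0.0583,0],[100,0,0,0.0583,0],[100,0,0,0.0583,0],[100,0,0,0.0583,0]]])

```text
time: 3.28
tool_pos: [0.3924, -0.2271, 0.0292]
tool_rot: [0.0, 0.046, 0.999, -0.0]
contact_force: [-0.5, -0.7, -0.6]
gripper_width: 1.003
grasp_force: 0.0
```

>>> move_arm(targets=[[[100,0,0,0,0],[100,0,0,0,0],[0,0,0,0,0],[0,0,0,0,0],[0,0,0,0,0]]])

```text
time: 3.7
tool_pos: [0.3934, -0.2298, 0.0334]
tool_rot: [0.002, 0.047, 0.999, -0.002]
contact_force: [-0.1, -0.4, 0.7]
gripper_width: 0.604
grasp_force: 0.0
```

>>> move_arm(targets=[[[0,0,0,0,0],[0,0,0,0,0],[0,0,0,0,0],[0,0,0,0,0],[0,0,0,0,0]]])

```text
time: 4.12
tool_pos: [0.3915, -0.2286, 0.0306]
tool_rot: [0.0, 0.047, 0.999, -0.0]
contact_force: [-1.2, -0.4, 0.3]
gripper_width: 0.001
grasp_force: 0.0
```

```bash
python3 - <<'E'
from h import *
plan((391.4,-228.2,30),-5.6)
f=look('w3',.028,(265,380,140,290)); g=cv2.imread('pics/w3.png')
cv2.imwrite('pics/w3s.png',np.hstack([cv2.resize(g,(400,300)),cv2.resize(grab_frame('scene')[250:470,60:360,::-1],(400,300))]))
E
```

```text
pos [ 391.5 -228.6   30.6] yaw 174.6 shift mm [0.1 0.3 0.6] turn about tool z deg 0.18 t 4.1167 j6 -2.17
w3 (265, 187, 96, 103) (array([ 364.1, -226.4]), 48.5, 42.7, -5.0)
```

View pics/w3s.png

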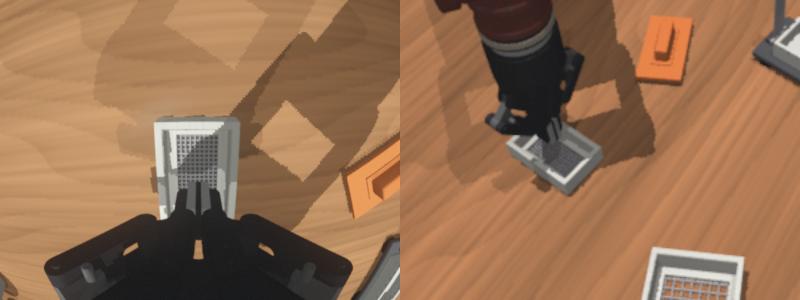

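The jaws are shut and seem to be over or inside the opening, and they missed the walls. Compare the sieve in the top and scene views against the start.

```bash
python3 - <<'E'
from h import *
def proj(c,X):
    f=240/np.tan(np.radians(c['vertical_fov'])/2);q=c['R']@np.array(X)+c['t'];return np.round(q[:2]/q[2]*f+[c['cx'],c['cy']],1)
c=get_calibration('scene');a=np.radians(-5.6);R=np.array([[np.cos(a),-np.sin(a)],[np.sin(a),np.cos(a)]])
X=[np.r_[np.array([.3914,-.2282])+R@[sx*.048,sy*.03],.028] for sx,sy in((1,1),(1,-1),(-1,-1),(-1,1))]
P=[proj(c,x) for x in X];print('pred corners',P,'tip',proj(c,[.3915,-.2286,.0056]),proj(c,[.3915,-.2286,.03]))
a=cv2.imread('pics/scene0.png');b=grab_frame('scene')[:,:,::-1].copy()
o=[]
for im in(a,b):
    im=im.copy()
    for p in P: cv2.circle(im,tuple(int(round(v)) for v in p),1,(0,0,255),-1)
    o.append(cv2.resize(im[310:410,125:235],(400,364),interpolation=2))
t=grab_frame('top')[:,:,::-1]
cv2.imwrite('pics/cmp.png',np.hstack(o))
E
```

```text
pred corners [array([211. , 357.1]), array([183.5, 384.7]), array([139.5, 354. ]), array([167.6, 328.8])] tip [177.5 363.8] [174.8 355. ]
```

View pics/cmp.png

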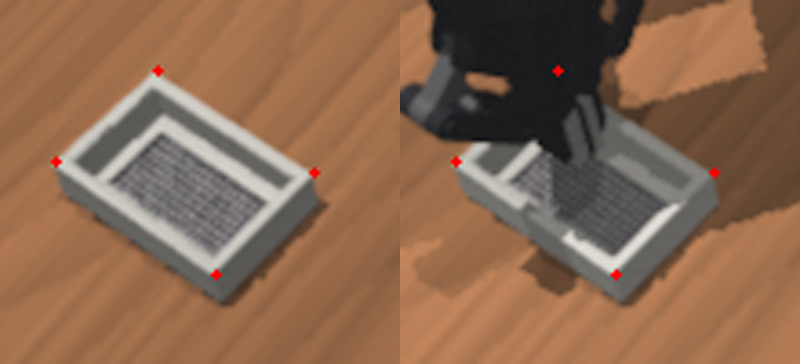

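The sieve has not moved. The scene view puts the shut fingertips near (173,354), about z = 0.03, roughly 25 mm higher than the nominal 0.006, so the jaws closed just above the rim. I'll raise, reopen and go lower while watching the force.

>>> move_arm(targets=[[[0,0,0,-0.04,0],[0,0,0,-0.04,0],[100,0,0,0,0],[100,0,0,0,0],[100,0,0,0,0]]])

```text
time: 4.73
tool_pos: [0.3912, -0.2282, 0.0779]
tool_rot: [-0.0, 0.047, 0.999, 0.0]
contact_force: [-0.9, 0.1, 0.4]
gripper_width: 0.418
grasp_force: 0.0
```

>>> move_arm(targets=[[[100,0,0,0,0],[100,0,0,0,0],[100,0,0,0,0],[100,0,0,0,0],[100,0,0,0,0]]])

```text
time: 5.15
tool_pos: [0.3913, -0.2283, 0.078]
tool_rot: [-0.0, 0.047, 0.999, 0.0]
contact_force: [0.9, -0.5, -0.1]
gripper_width: 0.997
grasp_force: 0.0
```

```bash
python3 - <<'E'
from h import *
plan((391.4,-228.2,30),-5.6)
s=state();print(s['gripper_width'])
c=get_calibration('wrist')
w=grab_frame('wrist')[:,:,::-1];S=grab_frame('scene')[:,:,::-1]
cv2.imwrite('pics/open.png',np.hstack([cv2.resize(w[160:480,100:540],(440,320)),cv2.resize(S[230:410,100:260],(340,320),interpolation=2)]))
cs=get_calibration('scene')
def proj(c,X):
    f=240/np.tan(np.radians(c['vertical_fov'])/2);q=c['R']@np.array(X)+c['t'];return np.round(q[:2]/q[2]*f+[c['cx'],c['cy']],1)
_,R=tool()
for sy in(-1,1):
  for z in(-.03,0,.025): print(sy,z,proj(cs,s['tool_pos']+R@[0,sy*.0425,z]))
E
```

```text
pos [ 391.3 -228.3   78. ] yaw 174.6 shift mm [-0.1  0.1 48. ] turn about tool z deg 0.2 t 5.15 j6 -2.17
0.9968343720307068
-1 -0.03 [143.5 343.7]
-1 0 [147.9 355.9]
-1 0.025 [151.4 365.6]
1 -0.03 [186.1 305.7]
1 0 [189.3 318.1]
1 0.025 [191.7 327.9]
```

View pics/open.png

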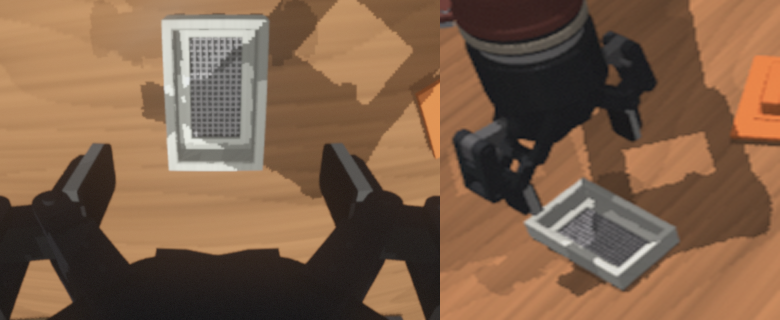

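In the scene crop the open tips are at full-frame (145,350) and (190,308), about 20 mm behind the reported TCP and not 12 mm ahead. So the effective fingers are about 30 mm shorter than nominal. Descending further with force checks.

>>> move_arm(targets=[[[100,0,0,0.05,0],[100,0,0,0.05,0],[100,0,0,0,0]]])

```text
time: 5.5
tool_pos: [0.3877, -0.2254, 0.0131]
tool_rot: [-0.004, 0.047, 0.999, 0.003]
contact_force: [-0.4, 0.3, -1.8]
gripper_width: 1.002
grasp_force: 0.0
```

>>> move_arm(targets=[[[100,0,0,0.01,0],[100,0,0,0.01,0],[100,0,0,0,0]]])

```text
time: 5.75
tool_pos: [0.3918, -0.2287, 0.0068]
tool_rot: [0.0, 0.047, 0.999, -0.0]
contact_force: [-0.1, 0.5, -0.8]
gripper_width: 1.0
grasp_force: 0.0
```

>>> move_arm(targets=[[[100,0,0,0.01,0],[100,0,0,0,0]]])

```text
time: 5.92
tool_pos: [0.3918, -0.2287, 0.0007]
tool_rot: [0.0, 0.047, 0.999, -0.0]
contact_force: [-0.5, -0.2, 0.3]
gripper_width: 1.001
grasp_force: 0.0
```

>>> move_arm(targets=[[[0,0,0,0,0],[0,0,0,0,0],[0,0,0,0,0],[0,0,0,0,0],[0,0,0,0,0]]])

```text
time: 6.33
tool_pos: [0.3923, -0.2291, 0.0015]
tool_rot: [0.001, 0.047, 0.999, -0.001]
contact_force: [0.4, 0.4, 5.1]
gripper_width: 0.685
grasp_force: 65.4
```

>>> move_arm(targets=[[[0,0,0,0,0],[0,0,0,-0.03,0],[0,0,0,-0.06,0],[0,0,0,-0.06,0],[0,0,0,-0.06,0]]])

```text
time: 6.75
tool_pos: [0.3903, -0.2275, 0.1264]
tool_rot: [-0.001, 0.047, 0.999, 0.001]
contact_force: [1.3, -1.5, -1.9]
gripper_width: 0.687
grasp_force: 65.1
```

>>> move_arm(targets=[[[0,0,0,-0.06,0],[0,0,0,-0.03,0],[0,0,0,0,0],[0,0,0,0,0],[0,0,0,0,0]]])

```text
time: 7.17
tool_pos: [0.3904, -0.2276, 0.1779]
tool_rot: [-0.002, 0.047, 0.999, 0.001]
contact_force: [0.1, -0.8, -2.0]
gripper_width: 0.683
grasp_force: 65.1
```

```bash
python3 - <<'E'
from h import *
plan((391.4,-228.2,200),-5.6)
f=look('w4',.028+.18,(200,440,140,350))
S=grab_frame('scene')[:,:,::-1]
cv2.imwrite('pics/lift.png',np.hstack([cv2.resize(f[160:480,100:540],(440,320)),cv2.resize(S[150:410,70:310],(340,320),interpolation=2)]))
E
```

```text
pos [ 390.4 -227.6  177.9] yaw 174.6 shift mm [ -1.   -0.5 -22.1] turn about tool z deg 0.2 t 7.1667 j6 -2.17
w4 (234, 198, 153, 152) (array([ 368.4, -225.4]), 61.8, 57.8, -5.6)
```

View pics/lift.png

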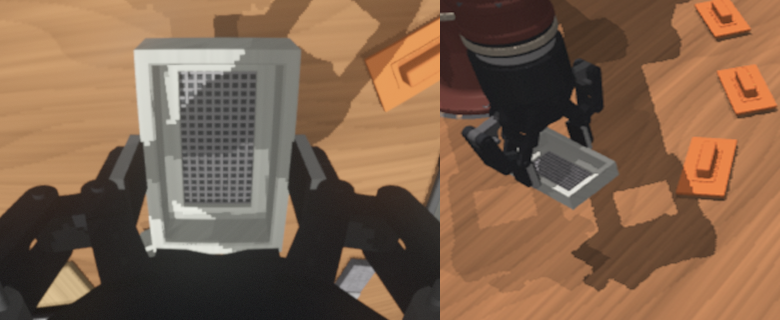

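The sieve is held between both pads, with its rim's near edge at full-frame y≈210, x 235–398. Now work out where it sits in the tool frame.

```bash
cat >> h.py <<'E'
def proj(c,X,fish=False):
    f=240/np.tan(np.radians(c['vertical_fov'])/2);q=np.atleast_2d(X)@c['R'].T+c['t']
    if fish:
        n=np.linalg.norm(q[:,:2],axis=1,keepdims=True);p=q[:,:2]/n*np.arctan2(n,q[:,2:])
    else: p=q[:,:2]/q[:,2:]
    return p*f+[c['cx'],c['cy']]
E
python3 - <<'E'
from h import *
c=np.load('w4.npy',allow_pickle=True).item();s,R=tool();T=s['tool_pos']
f=cv2.imread('pics/w4.png');g=cv2.cvtColor(f,cv2.COLOR_BGR2GRAY)
hsv=cv2.cvtColor(f,cv2.COLOR_BGR2HSV)
for y in(215,225,235,250,270,290): # sieve outer edges: low saturation run
    r=np.where(hsv[y,200:440,1]<60)[0]+200;print(y,r[0],r[-1])
for x in(260,300,340,380): print(x,g[192:222:2,x],g[385:420:3,x])
inv=lambda p,z:((np.c_[ray(c,p,z,1),np.full(len(p),z)]-T)@R)*1000
for z in(.19,.2,.205,.21,.215):
    q=inv(np.array([(235,211),(398,211),(244,290),(391,290)]),z);print(z,np.round(q[:,:2],1).tolist(),'w',np.round(q[1,1]-q[0,1],1),np.round(q[3,1]-q[2,1],1))
E
```

```text
215 234 400
225 234 399
235 235 398
250 236 397
270 238 396
290 239 394
260 [153 154 158 136 125 125 123 121 136 210 217 217 217 217 216] [218 220 222 221 221 220 219 214  72  42  42  38]
300 [139 140 135 122 121 119 115 113 139 208 216 216 215 215 215] [117 117 116 118 119 117 179 221 224 125  43  43]
340 [101  97  98 114 119 120 120 119 142 209 215 192 148 145 134] [108 108 109 107 108 110 137 152 149  45  42  40]
380 [ 93  92  95 109 112 111 109 108 111 124 124 124 124 123 124] [156 155 155 155 153 154 154 152 149 136 113  35]
0.19 [[44.2, -32.2], [44.1, 33.3], [9.4, -30.7], [9.3, 32.7]] w 65.5 63.4
0.2 [[46.6, -29.9], [46.5, 31.1], [14.2, -28.5], [14.1, 30.4]] w 60.9 59.0
0.205 [[47.8, -28.7], [47.7, 29.9], [16.6, -27.4], [16.5, 29.3]] w 58.7 56.7
0.21 [[48.9, -27.6], [48.9, 28.8], [19.0, -26.3], [18.9, 28.2]] w 56.4 54.5
0.215 [[50.1, -26.4], [50.0, 27.7], [21.4, -25.2], [21.3, 27.1]] w 54.1 52.3
```

>>> move_arm(targets=[[[0,-0.0307,0.0497,0,0],[0,-0.0307,0.0497,0,0],[0,-0.0307,0.0497,0,0],[0,-0.0307,0.0497,0,0],[0,-0.0307,0.0497,0,0]]])

```text
time: 7.68
tool_pos: [0.4969, -0.0869, 0.1781]
tool_rot: [-0.002, 0.047, 0.999, 0.0]
contact_force: [-0.8, -0.6, -2.0]
gripper_width: 0.68
grasp_force: 65.1
```

>>> move_arm(targets=[[[0,-0.0307,0.0497,0,0],[0,-0.0307,0.0497,0,0],[0,-0.0307,0.0497,0,0],[0,-0.0307,0.0497,0,0],[0,-0.0307,0.0497,0,0]]])

```text
time: 8.1
tool_pos: [0.6026, 0.0527, 0.1776]
tool_rot: [-0.002, 0.047, 0.999, -0.0]
contact_force: [-0.2, -1.2, -0.8]
gripper_width: 0.679
grasp_force: 65.1
```

>>> move_arm(targets=[[[0,0,0,0,0.52],[0,0,0,0,0],[0,0,0,0,0]]])

```text
time: 8.35
tool_pos: [0.6018, 0.0512, 0.1781]
tool_rot: [-0.002, 0.073, 0.997, -0.0]
contact_force: [-0.1, -0.4, -1.3]
gripper_width: 0.68
grasp_force: 65.2
```

```bash
python3 - <<'E'
from h import *
plan((602,51.7,67),-8.5);print(state()['contact_force'])
E
```

```text
pos [601.8  51.2 178.1] yaw 171.6 shift mm [ -0.5   0.6 111.1] turn about tool z deg 0.08 t 8.35 j6 -1.46
[-0.09613015 -0.36434823 -1.34884042]
```

>>> move_arm(targets=[[[0,-0.0008,0.0008,0.04,0],[0,0,0,0.04,0],[0,0,0,0.04,0],[0,0,0,0.04,0],[0,0,0,0.03,0]]])

```text
time: 8.77
tool_pos: [0.6012, 0.0503, 0.0633]
tool_rot: [-0.002, 0.075, 0.997, -0.0]
contact_force: [-0.7, -0.6, -1.4]
gripper_width: 0.681
grasp_force: 65.3
```

>>> move_arm(targets=[[[0,0,0,0.01,0],[0,0,0,0,0],[0,0,0,0,0]]])

```text
time: 9.02
tool_pos: [0.6034, 0.0508, 0.0607]
tool_rot: [-0.0, 0.075, 0.997, -0.0]
contact_force: [0.2, -0.2, -0.9]
gripper_width: 0.681
grasp_force: 65.2
```

```bash
python3 - <<'E'
from h import *
plan((602,51.7,37),-8.5);print(state()['contact_force'])
S=grab_frame('scene')[:,:,::-1]
cv2.imwrite('pics/place1.png',cv2.resize(S[200:340,290:450],(640,560),interpolation=2))
E
```

```text
pos [603.4  50.8  60.7] yaw 171.4 shift mm [ 1.5  0.7 23.7] turn about tool z deg -0.05 t 9.0167 j6 -1.46
[ 0.1914709  -0.17568743 -0.91126442]
```

View pics/place1.png

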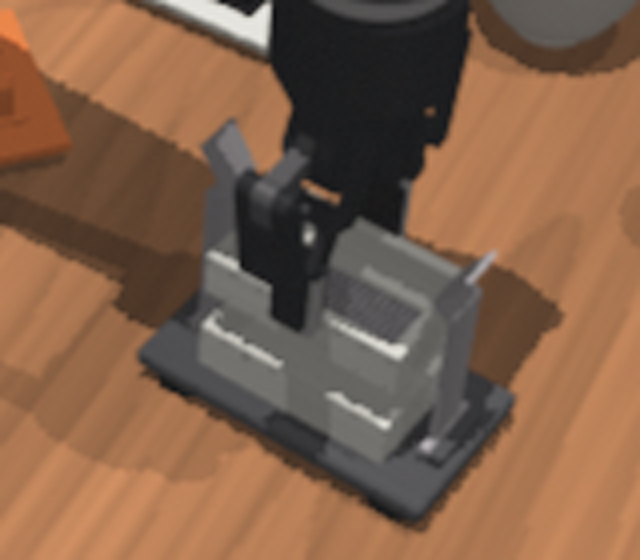

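The sieve hangs level between the clips, aligned over the pan. Lowering slowly.

>>> move_arm(targets=[[[0,0.0015,0.001,0.007,0],[0,0,0,0.007,0],[0,0,0,0.007,0],[0,0,0,0.005,0],[0,0,0,0,0]]])

```text
time: 9.48
tool_pos: [0.602, 0.0523, 0.0439]
tool_rot: [-0.001, 0.074, 0.997, -0.0]
contact_force: [-0.3, 0.1, -1.6]
gripper_width: 0.684
grasp_force: 65.3
```

>>> move_arm(targets=[[[0,0,0,0.005,0],[0,0,0,0.004,0],[0,0,0,0,0],[0,0,0,0,0]]])

```text
time: 9.82
tool_pos: [0.6025, 0.0522, 0.0392]
tool_rot: [-0.0, 0.074, 0.997, -0.0]
contact_force: [0.4, -0.1, -1.6]
gripper_width: 0.684
grasp_force: 65.3
```

```bash
python3 - <<'E'
from h import *
plan((602,51.7,37),-8.5);print(state()['contact_force'],state()['ft_torque'])
E
```

```text
pos [602.5  52.2  39.2] yaw 171.5 shift mm [ 0.5 -0.6  2.2] turn about tool z deg -0.02 t 9.8167 j6 -1.46
[ 0.38790048 -0.06537208 -1.64868528] [-0.01052954 -0.02305427 -0.00963268]
```

>>> move_arm(targets=[[[0,0,0,0.003,0],[0,0,0,0.003,0],[0,0,0,0,0]]])

```text
time: 10.07
tool_pos: [0.6032, 0.0522, 0.0375]
tool_rot: [0.0, 0.074, 0.997, -0.0]
contact_force: [-3.3, 0.7, 6.3]
gripper_width: 0.682
grasp_force: 66.1
```

>>> move_arm(targets=[[[0,0,0,0.002,0],[0,0,0,0,0]]])

```text
time: 10.23
tool_pos: [0.6032, 0.0522, 0.0375]
tool_rot: [-0.0, 0.074, 0.997, -0.0]
contact_force: [-7.2, 0.5, 11.8]
gripper_width: 0.684
grasp_force: 66.7
```

>>> move_arm(targets=[[[0,0,0,-0.003,0],[100,0,0,0,0],[100,0,0,0,0],[100,0,0,0,0],[100,0,0,0,0]]])

```text
time: 10.65
tool_pos: [0.6027, 0.0522, 0.0363]
tool_rot: [-0.0, 0.074, 0.997, -0.0]
contact_force: [0.2, 0.0, -0.5]
gripper_width: 0.999
grasp_force: 0.0
```

>>> move_arm(targets=[[[100,0,0,0,0],[100,0,0,-0.03,0],[100,0,0,-0.06,0],[100,0,0,-0.06,0],[100,0,0,-0.06,0]]])

```text
time: 11.07
tool_pos: [0.602, 0.0522, 0.1631]
tool_rot: [-0.001, 0.074, 0.997, -0.0]
contact_force: [0.9, 0.4, 0.8]
gripper_width: 1.004
grasp_force: 0.0
```

>>> move_arm(targets=[[[100,0,0,-0.06,0],[100,0,0,-0.03,0],[100,0,0,0,0],[100,0,0,0,0]]])

```text
time: 11.4
tool_pos: [0.6035, 0.0521, 0.2181]
tool_rot: [0.002, 0.074, 0.997, 0.0]
contact_force: [-0.1, -0.1, -0.5]
gripper_width: 1.0
grasp_force: 0.0
```

```bash
python3 - <<'E'
from h import *
plan((602,51.7,200),-8.5)
f=look('w5',.064,(270,370,130,290))
S=grab_frame('scene')[:,:,::-1]
cv2.imwrite('pics/place2.png',np.hstack([cv2.resize(f[120:320,250:390],(350,500)),cv2.resize(S[220:340,310:430],(450,500),interpolation=2)]))
E
```

```text
pos [603.5  52.1 218.1] yaw 171.5 shift mm [ 1.5 -0.7 18.1] turn about tool z deg -0.02 t 11.4 j6 -1.46
w5 (280, 139, 74, 151) (array([605. ,  52.8]), 134.7, 61.7, -8.2)
```

View pics/place2.png

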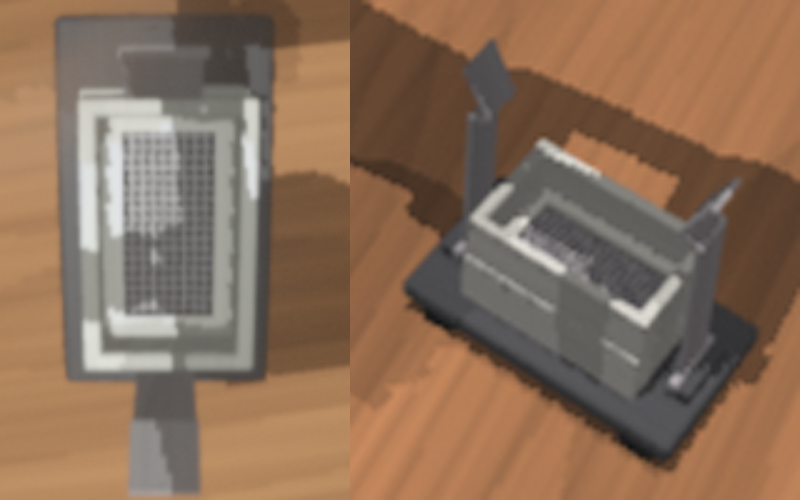

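The fine sieve sits flush on the pan, with a straight seam and the clips upright. Next is the coarse sieve. I've used up my picture allowance, so the checks from here are numeric.

>>> move_arm(targets=[[[100,-0.013,-0.0619,0,0],[100,-0.013,-0.0619,0,0],[100,-0.013,-0.0619,0,0],[100,-0.013,-0.0619,0,0],[100,-0.013,-0.0619,0,0]]])

```text
time: 11.92
tool_pos: [0.6124, -0.1385, 0.2134]
tool_rot: [-0.002, 0.074, 0.997, 0.001]
contact_force: [1.9, 0.0, 0.7]
gripper_width: 1.006
grasp_force: 0.0
```

>>> move_arm(targets=[[[100,-0.013,-0.0619,0,0],[100,-0.013,-0.0619,0,0],[100,-0.013,-0.0619,0,0],[100,-0.013,-0.0619,0,0],[100,0,0,0,-1]]])

```text
time: 12.33
tool_pos: [0.6207, -0.2948, 0.2127]
tool_rot: [-0.002, 0.024, 1.0, -0.0]
contact_force: [-0.1, 0.3, 0.0]
gripper_width: 0.999
grasp_force: 0.0
```

>>> move_arm(targets=[[[100,0,0,0,-1],[100,0,0,0,-1],[100,0,0,0,-1],[100,0,0,0,-1],[100,0,0,0,-0.27]]])

```text
time: 12.75
tool_pos: [0.6214, -0.2883, 0.213]
tool_rot: [-0.002, -0.202, 0.979, 0.002]
contact_force: [-0.6, -0.5, 0.0]
gripper_width: 1.0
grasp_force: 0.0
```

>>> move_arm(targets=[[[100,0,0,0,0],[100,0,0,0,0]]])

```text
time: 12.92
tool_pos: [0.6217, -0.2883, 0.2139]
tool_rot: [-0.001, -0.2, 0.98, 0.001]
contact_force: [-0.0, -0.3, -1.3]
gripper_width: 0.999
grasp_force: 0.0
```

```bash
python3 - <<'E'
from h import *
# nested fine sieve from w5: step edges
def edges(name,z,yaw,L,Rr,T,B,ys,xs):
    f=cv2.imread(f'pics/{name}.png');c=np.load(name+'.npy',allow_pickle=True).item()
    g=cv2.cvtColor(f,cv2.COLOR_BGR2GRAY).astype(float)
    d=cv2.Sobel(g,6,1,0);e=cv2.Sobel(g,6,0,1)
    a=np.radians(yaw);u=np.array([np.cos(a),np.sin(a)]);v=np.array([-u[1],u[0]])
    w=6;m={}
    for n,x0,D,ax in(('L',L,np.abs(d),v),('R',Rr,np.abs(d),v)):
        q=ray(c,[(x0-w+np.argmax(D[y,x0-w:x0+w]),y) for y in ys],z,1)*1000@ax;m[n]=np.median(q);print(n,np.round(q,1))
    for n,y0,D,ax in(('T',T,np.abs(e),u),('B',B,np.abs(e),u)):
        q=ray(c,[(x,y0-w+np.argmax(D[y0-w:y0+w,x])) for x in xs],z,1)*1000@ax;m[n]=np.median(q);print(n,np.round(q,1))
    print('size',m['B']-m['T'],m['R']-m['L'],'centre',u*(m['T']+m['B'])/2+v*(m['L']+m['R'])/2)
edges('w5',.064,-8.5,281,355,157,268,range(175,260,7),[287,291,295,299,340,344,348])
s=state();print(s['joint_pos'])
plan((622.5,-288.9,214),23.1)
look('w6',.038,(250,390,130,290))
E
```

```text
L [111.7 111.6 111.4 111.3 111.2 111.  111.7 111.5 111.4 112.1 104.8 111.7
 111.5]
R [172.  172.1 172.2 172.4 172.5 171.8 171.9 172.1 172.3 172.4 171.7 171.9
 172.1]
T [536.5 536.6 536.6 540.  534.9 534.9 539.9]
B [637.  637.  637.  637.  637.1 637.1 637.1]
size 100.46265825440196 60.64598516510594 centre [601.29561376  53.49554176]
[-5.42686946e-01  1.97713902e-01  1.46418612e+00  2.45721525e-06
  1.48350689e+00 -2.51558269e+00]
pos [ 621.7 -288.3  213.9] yaw -157.0 shift mm [-0.5 -0.8 -0.1] turn about tool z deg -0.06 t 12.9167 j6 -2.52
w6 (282, 159, 68, 104) (array([ 623. , -287.4]), 97.7, 61.4, 22.6)
```

Nested fine sieve centre ≈ (603, 52.7). Coarse sieve measured at (623.0, -287.4), yaw 22.6, size 97.7 x 61.4. Descending to grasp it.

>>> move_arm(targets=[[[100,-0.0025,0.0005,0.06,0.07],[100,0,0,0.06,0],[100,0,0,0.06,0],[100,0,0,0.06,0],[100,0,0,0.06,0]]])

```text
time: 13.38
tool_pos: [0.6233, -0.2876, 0.0343]
tool_rot: [-0.0, -0.196, 0.981, 0.0]
contact_force: [0.2, -0.6, -0.3]
gripper_width: 0.999
grasp_force: 0.0
```

>>> move_arm(targets=[[[100,0,0,0.026,0],[100,0,0,0.01,0],[100,0,0,0,0],[100,0,0,0,0]]])

```text
time: 13.72
tool_pos: [0.6251, -0.2887, 0.0169]
tool_rot: [0.001, -0.197, 0.98, -0.001]
contact_force: [-0.0, -0.1, 1.2]
gripper_width: 1.0
grasp_force: 0.0
```

>>> move_arm(targets=[[[0,0,0,0,0],[0,0,0,0,0],[0,0,0,0,0],[0,0,0,0,0],[0,0,0,0,0]]])

```text
time: 14.13
tool_pos: [0.6261, -0.2893, 0.0187]
tool_rot: [0.002, -0.197, 0.98, -0.002]
contact_force: [0.3, 0.0, 6.1]
gripper_width: 0.667
grasp_force: 63.1
```

>>> move_arm(targets=[[[0,0,0,0,0],[0,0,0,0,0],[0,0,0,0,0]]])

```text
time: 14.38
tool_pos: [0.6261, -0.2893, 0.0187]
tool_rot: [0.002, -0.197, 0.98, -0.002]
contact_force: [-0.3, 0.3, 6.0]
gripper_width: 0.671
grasp_force: 63.1
```

```bash
python3 - <<'E'
from h import *
plan((623,-287.4,12),22.6);s=state();print(s['contact_force'],s['ft_torque'],s['grasp_force'],s['gripper_width'],s['joint_vel'])
E
```

```text
pos [ 626.1 -289.3   18.7] yaw -157.3 shift mm [2.1 2.9 6.6] turn about tool z deg 0.08 t 14.3833 j6 -2.51
[-0.34184272  0.28118373  6.04073094] [ 0.02978684 -0.02226055  0.02940466] 63.10561180114746 0.6710648171138167 [ 9.39094282e-04 -9.42972855e-04 -1.95058531e-05 -7.16689909e-04
  1.92764718e-04  1.34895387e-03]
```

>>> move_arm(targets=[[[0,0,0,-0.03,0],[0,0,0,-0.06,0],[0,0,0,-0.06,0],[0,0,0,-0.06,0],[0,0,0,-0.06,0]]])

```text
time: 14.8
tool_pos: [0.6236, -0.2877, 0.179]
tool_rot: [0.0, -0.197, 0.98, -0.0]
contact_force: [0.5, 0.5, -2.0]
gripper_width: 0.667
grasp_force: 64.4
```

>>> move_arm(targets=[[[0,0,0,-0.03,0],[0,0,0,0,0],[0,0,0,0,0],[0,0,0,0,0],[0,0,0,0,0]]])

```text
time: 15.22
tool_pos: [0.6224, -0.2871, 0.1912]
tool_rot: [-0.002, -0.197, 0.98, 0.002]
contact_force: [-0.7, 0.0, -2.2]
gripper_width: 0.665
grasp_force: 64.4
```

```bash
python3 - <<'E'
from h import *
plan((623,-287.4,192),22.6);s,R=tool();T=s['tool_pos'];print(s['contact_force'],s['gripper_width'])
f=look('w7',.2,(200,440,140,350));c=np.load('w7.npy',allow_pickle=True).item()
np.save('w7T.npy',np.c_[R,T])
hsv=cv2.cvtColor(f,cv2.COLOR_BGR2HSV);g=cv2.cvtColor(f,cv2.COLOR_BGR2GRAY)
for y in range(200,310,10):
    r=np.where(hsv[y,190:450,1]<60)[0]+190;print(y,r[:1],r[-1:],end='; ')
print()
for x in(260,290,320,350,375): print(x,g[180:240:2,x])
E
```

```text
pos [ 622.4 -287.1  191.2] yaw -157.3 shift mm [-0.5 -0.6 -0.8] turn about tool z deg 0.08 t 15.2167 j6 -2.51
[-0.70033362  0.03163529 -2.23977425] 0.6652836347779392
w7 (237, 187, 161, 163) (array([ 608.6, -291.6]), 77.0, 65.4, 22.5)
200 [238] [396]; 210 [238] [396]; 220 [238] [395]; 230 [239] [395]; 240 [240] [394]; 250 [240] [393]; 260 [241] [393]; 270 [242] [392]; 280 [243] [391]; 290 [243] [390]; 300 [229] [405]; 
260 [151 153 154 146 133 129 129 127 127 127 177 206 207 207 207 207 204 173
 116 104 104 104 103 104 104 104 104 104 104 104]
290 [151 153 154 136 124 124 123 122 123 126 186 209 209 209 208 208 204 186
 187 160 146 144 143 147 149 138 117 129 155 128]
320 [130 114  88 111 122 122 123 122 124 126 193 214 214 213 213 213 208 185
 189 153 119  97  97  97  98  99 104 156 169 117]
350 [134  99  82 104 123 123 124 122 122 119 182 206 207 206 206 206 204 188
 188 146 137 129 126 125 126 125 117 113 109 100]
375 [152 153 151 139 122 120 121 123 123 118 161 202 204 203 203 203 201 161
 120 110 110 111 109 111 107 103 103 101 102 101]
```

```bash
python3 - <<'E'
from h import *
def fit(name,R,T,y0,l0,r0,y1,l1,r1):
    c=np.load(name+'.npy',allow_pickle=True).item()
    for dz in np.arange(12,34,3.):
        z=T[2]+dz/1000
        q=((np.c_[ray(c,[(l0,y0),(r0,y0),(l1,y1),(r1,y1)],z,1),[z]*4]-T)@R)*1000
        print(name,'rim above TCP',dz,'near x',round(q[0,0],1),'w',np.round([q[1,1]-q[0,1],q[3,1]-q[2,1]],1),'yc',np.round([q[1,1]+q[0,1],q[3,1]+q[2,1]],1)/2)
A=np.load('w7T.npy');fit('w7',A[:,:3],A[:,3],200.5,238,396,280,243,391)
yaw=np.radians(174.6);R4=np.array([[np.cos(yaw),np.sin(yaw),0],[np.sin(yaw),-np.cos(yaw),0],[0,0,-1]])
fit('w4',R4,np.array([.3904,-.2276,.1779]),209.5,233.5,400.5,290,239,394)
E
```

```text
w7 rim above TCP 12.0 near x 48.2 w [63.  63.1] yc [1.3  1.25]
w7 rim above TCP 15.0 near x 48.8 w [61.7 61.8] yc [1.3  1.25]
w7 rim above TCP 18.0 near x 49.4 w [60.4 60.5] yc [1.3  1.25]
w7 rim above TCP 21.0 near x 50.0 w [59.1 59.2] yc [1.3  1.25]
w7 rim above TCP 24.0 near x 50.6 w [57.8 57.9] yc [1.25 1.25]
w7 rim above TCP 27.0 near x 51.2 w [56.4 56.5] yc [1.25 1.25]
w7 rim above TCP 30.0 near x 51.9 w [55.1 55.2] yc [1.25 1.25]
w7 rim above TCP 33.0 near x 52.5 w [53.8 53.9] yc [1.25 1.25]
w4 rim above TCP 12.0 near x 45.0 w [67.2 67. ] yc [0.9 0.7]
w4 rim above TCP 15.0 near x 45.7 w [65.8 65.6] yc [0.9  0.65]
w4 rim above TCP 18.0 near x 46.4 w [64.3 64.2] yc [0.9  0.65]
w4 rim above TCP 21.0 near x 47.1 w [62.9 62.8] yc [0.9  0.65]
w4 rim above TCP 24.0 near x 47.7 w [61.5 61.4] yc [0.9  0.65]
w4 rim above TCP 27.0 near x 48.4 w [60.1 60. ] yc [0.9  0.65]
w4 rim above TCP 30.0 near x 49.1 w [58.7 58.6] yc [0.85 0.65]
w4 rim above TCP 33.0 near x 49.8 w [57.3 57.2] yc [0.85 0.65]
```

Coarse is held with its rim 19 mm above the TCP and its centre 1.6 mm along tool +x, both consistent with the grasp pose. Carrying it to the sifter.

>>> move_arm(targets=[[[0,0,0,0,1],[0,0,0,0,1],[0,0,0,0,1],[0,0,0,0,1],[0,0,0,0,1]]])

```text
time: 15.68
tool_pos: [0.623, -0.2874, 0.1923]
tool_rot: [-0.002, 0.066, 0.998, 0.001]
contact_force: [0.9, -0.4, -1.5]
gripper_width: 0.666
grasp_force: 64.4
```

>>> move_arm(targets=[[[0,0,0,0,0.2],[0,0.0127,0.0616,0,0],[0,0.0127,0.0616,0,0],[0,0.0127,0.0616,0,0],[0,0.0127,0.0616,0,0]]])

```text
time: 16.1
tool_pos: [0.6147, -0.1357, 0.1933]
tool_rot: [-0.001, 0.074, 0.997, 0.0]
contact_force: [1.5, -0.6, -1.7]
gripper_width: 0.667
grasp_force: 64.5
```

>>> move_arm(targets=[[[0,0.0127,0.0616,0,0],[0,0.0127,0.0616,0,0],[0,0.0127,0.0616,0,0],[0,0.0127,0.0616,0,0],[0,0.0127,0.0616,0,0]]])

```text
time: 16.52
tool_pos: [0.6043, 0.053, 0.1936]
tool_rot: [-0.001, 0.073, 0.997, -0.0]
contact_force: [-0.0, 0.1, -2.6]
gripper_width: 0.668
grasp_force: 64.5
```

>>> move_arm(targets=[[[0,0,0,0,0],[0,0,0,0,0],[0,0,0,0,0],[0,0,0,0,0],[0,0,0,0,0]]])

```text
time: 16.93
tool_pos: [0.6054, 0.0498, 0.1945]
tool_rot: [-0.0, 0.075, 0.997, -0.0]
contact_force: [-0.2, -0.6, -1.3]
gripper_width: 0.666
grasp_force: 64.6
```

```bash
python3 - <<'E'
from h import *
plan((604.2,51.9,77),-8.5);print(state()['contact_force'])
E
```

```text
pos [605.4  49.8 194.5] yaw 171.4 shift mm [  1.4   1.9 117.5] turn about tool z deg -0.11 t 16.9333 j6 -1.46
[-0.23677592 -0.55890869 -1.34452284]
```

>>> move_arm(targets=[[[0,0,0,0,0],[0,0,0,0,0]]])

```text
time: 17.1
tool_pos: [0.6054, 0.0502, 0.1948]
tool_rot: [-0.0, 0.075, 0.997, -0.0]
contact_force: [-0.5, -0.6, -1.8]
gripper_width: 0.67
grasp_force: 64.6
```

>>> move_arm(targets=[[[0,0,0,0,0],[0,0,0,0,0]]])

```text
time: 17.27
tool_pos: [0.6054, 0.0508, 0.1948]
tool_rot: [-0.0, 0.075, 0.997, -0.0]
contact_force: [-0.2, -0.2, -2.2]
gripper_width: 0.669
grasp_force: 64.6
```

>>> move_arm(targets=[[[0,0,0,0,0],[0,0,0,0,0]]])

```text
time: 17.43
tool_pos: [0.6053, 0.0512, 0.1949]
tool_rot: [0.0, 0.074, 0.997, 0.0]
contact_force: [-0.2, 0.4, -1.6]
gripper_width: 0.668
grasp_force: 64.6
```

>>> move_arm(targets=[[[0,0.0018,0,0.03,0],[0,0,0,0.03,0],[0,0,0,0.03,0],[0,0,0,0.03,0],[0,0,0,0.02,0]]])

```text
time: 17.85
tool_pos: [0.6033, 0.0515, 0.1088]
tool_rot: [-0.001, 0.074, 0.997, -0.0]
contact_force: [0.0, 0.2, -2.2]
gripper_width: 0.665
grasp_force: 64.6
```

>>> move_arm(targets=[[[0,0,0,0.01,0],[0,0,0,0,0],[0,0,0,0,0],[0,0,0,0,0],[0,0,0,0,0]]])

```text
time: 18.27
tool_pos: [0.6053, 0.0513, 0.1065]
tool_rot: [0.001, 0.074, 0.997, 0.0]
contact_force: [-0.3, -0.1, -1.8]
gripper_width: 0.665
grasp_force: 64.6
```

>>> move_arm(targets=[[[0,0,0,0,0],[0,0,0,0,0],[0,0,0,0,0]]])

```text
time: 18.52
tool_pos: [0.6045, 0.0513, 0.1054]
tool_rot: [0.0, 0.074, 0.997, 0.0]
contact_force: [-1.0, 0.4, -1.5]
gripper_width: 0.663
grasp_force: 64.6
```

```bash
python3 - <<'E'
from h import *
plan((604.2,51.9,77),-8.5);print(state()['contact_force'])
E
```

```text
pos [604.5  51.3 105.4] yaw 171.5 shift mm [ 0.4  0.5 28.4] turn about tool z deg -0.03 t 18.5167 j6 -1.46
[-1.04524783  0.36001106 -1.50148057]
```

Good alignment. Lowering slowly, with contact expected near TCP z = 0.077.

>>> move_arm(targets=[[[0,0,0.0007,0.01,0],[0,0,0,0.01,0],[0,0,0,0.01,0],[0,0,0,0,0],[0,0,0,0,0]]])

```text
time: 18.93
tool_pos: [0.6035, 0.0518, 0.0856]
tool_rot: [-0.001, 0.074, 0.997, -0.0]
contact_force: [0.6, -0.1, -1.1]
gripper_width: 0.667
grasp_force: 64.6
```

>>> move_arm(targets=[[[0,0,0,0.005,0],[0,0,0,0.005,0],[0,0,0,0,0],[0,0,0,0,0]]])

```text
time: 19.27
tool_pos: [0.6042, 0.0518, 0.0806]
tool_rot: [-0.0, 0.074, 0.997, -0.0]
contact_force: [-0.4, -1.1, -1.0]
gripper_width: 0.67
grasp_force: 64.6
```

>>> move_arm(targets=[[[0,0,0,0.003,0],[0,0,0,0.003,0],[0,0,0,0,0],[0,0,0,0,0]]])

```text
time: 19.6
tool_pos: [0.6042, 0.0518, 0.0771]
tool_rot: [-0.0, 0.074, 0.997, -0.0]
contact_force: [-0.4, -0.8, -1.9]
gripper_width: 0.667
grasp_force: 64.6
```

>>> move_arm(targets=[[[0,0,0,0.003,0],[0,0,0,0.002,0],[0,0,0,0,0]]])

```text
time: 19.85
tool_pos: [0.6048, 0.0518, 0.0767]
tool_rot: [0.0, 0.074, 0.997, -0.0]
contact_force: [-5.0, 0.5, 7.7]
gripper_width: 0.663
grasp_force: 66.3
```

>>> move_arm(targets=[[[0,0,0,0.003,0],[0,0,0,0,0],[0,0,0,0,0]]])

```text
time: 20.1
tool_pos: [0.6049, 0.0518, 0.0766]
tool_rot: [0.0, 0.074, 0.997, -0.0]
contact_force: [-9.7, 0.3, 16.5]
gripper_width: 0.668
grasp_force: 67.4
```

Seated at 0.0767 as expected. Releasing and retreating.

>>> move_arm(targets=[[[0,0,0,-0.007,0],[100,0,0,0,0],[100,0,0,0,0],[100,0,0,0,0],[100,0,0,0,0]]])

```text
time: 20.52
tool_pos: [0.6041, 0.0517, 0.0762]
tool_rot: [-0.0, 0.074, 0.997, 0.0]
contact_force: [-0.1, -0.3, -0.0]
gripper_width: 0.999
grasp_force: 0.0
```

>>> move_arm(targets=[[[100,0,0,0,0],[100,0,0,-0.03,0],[100,0,0,-0.06,0],[100,0,0,-0.06,0],[100,0,0,-0.06,0]]])

```text
time: 20.93
tool_pos: [0.6037, 0.0518, 0.2032]
tool_rot: [-0.001, 0.074, 0.997, -0.0]
contact_force: [0.6, 0.4, -0.1]
gripper_width: 1.004
grasp_force: 0.0
```

>>> move_arm(targets=[[[100,0,0,-0.06,0],[100,0,0,-0.03,0],[100,0,0,0,0],[100,0,0,0,0],[100,0,0,0,0]]])

```text
time: 21.35
tool_pos: [0.6036, 0.0518, 0.2549]
tool_rot: [-0.001, 0.074, 0.997, -0.0]
contact_force: [-0.9, -0.3, -0.7]
gripper_width: 1.001
grasp_force: 0.0
```

```bash
python3 - <<'E'
from h import *
plan((602.5,52,255),-8.5)
f=look('w8',.096,(265,375,120,300));c=np.load('w8.npy',allow_pickle=True).item()
# predicted outer rim corners of nested coarse, for picking edges
a=np.radians(-8.5);u=np.array([np.cos(a),np.sin(a)]);v=np.array([-u[1],u[0]]);C=np.array([602.5,52.3])
g=cv2.cvtColor(f,cv2.COLOR_BGR2GRAY)
g=g.astype(float)
def prof(off,along,n=25,span=14,ax=None,other=None):
    """brightness profile normal to the rim, offsets mm"""
    s=np.arange(-span,span+.1,1)
    out=[]
    for t in along:
        X=np.array([C+ax*(off+k)+other*t for k in s])/1000
        p=proj(c,np.c_[X,[.096]*len(X)],1).astype(np.float32)
        out.append(cv2.remap(g.astype(np.float32),p[None,:,0],p[None,:,1],1)[0])
    return s+off,np.median(out,0)
for n,off,al,ax,ot in(('L/-v',-30,range(-40,41,8),v,u),('R/+v',30,range(-40,41,8),v,u),('-u',-48,[-27,-24,-21,-18,18,21,24,27],u,v),('+u',48,[-27,-24,-21,-18,18,21,24,27],u,v)):
    s,m=prof(off,al,ax=ax,other=ot);print(n,[(int(a),int(b)) for a,b in zip(s,m)])
E
```

```text
pos [603.6  51.8 254.9] yaw 171.5 shift mm [ 1.1  0.1 -0.1] turn about tool z deg -0.03 t 21.35 j6 -1.46
w8 (280, 138, 74, 160) (array([609.1,  52.3]), 145.9, 61.9, -7.7)
L/-v [(-44, 140), (-43, 139), (-42, 140), (-41, 140), (-40, 139), (-39, 139), (-38, 140), (-37, 140), (-36, 140), (-35, 138), (-34, 130), (-33, 110), (-32, 108), (-31, 112), (-30, 135), (-29, 176), (-28, 204), (-27, 210), (-26, 211), (-25, 208), (-24, 189), (-23, 154), (-22, 125), (-21, 133), (-20, 151), (-19, 158), (-18, 159), (-17, 176), (-16, 203)]
R/+v [(16, 134), (17, 154), (18, 160), (19, 160), (20, 154), (21, 142), (22, 122), (23, 109), (24, 103), (25, 117), (26, 141), (27, 156), (28, 158), (29, 158), (30, 154), (31, 132), (32, 92), (33, 78), (34, 87), (35, 90), (36, 91), (37, 91), (38, 91), (39, 90), (40, 90), (41, 90), (42, 90), (43, 90), (44, 90)]
-u [(-62, 93), (-61, 91), (-60, 89), (-59, 90), (-58, 89), (-57, 89), (-56, 89), (-55, 94), (-54, 105), (-53, 115), (-52, 119), (-51, 115), (-50, 113), (-49, 118), (-48, 146), (-47, 185), (-46, 202), (-45, 205), (-44, 203), (-43, 198), (-42, 175), (-41, 153), (-40, 147), (-39, 149), (-38, 150), (-37, 153), (-36, 152), (-35, 155), (-34, 163)]
+u [(34, 109), (35, 107), (36, 108), (37, 109), (38, 110), (39, 110), (40, 112), (41, 119), (42, 146), (43, 169), (44, 183), (45, 189), (46, 191), (47, 190), (48, 183), (49, 166), (50, 145), (51, 137), (52, 135), (53, 134), (54, 134), (55, 135), (56, 135), (57, 135), (58, 135), (59, 136), (60, 138), (61, 139), (62, 141)]
```

The coarse rim edges come out at ±v −29.4/31.3 and ±u −47.8/49.2, with 6 mm walls and size 60.7 x 97. It is nested squarely at its height, with centre ≈ (603, 52.3) after the y bias. Now the silver cover.

>>> move_arm(targets=[[[100,0.0429,0.041,0.0125,0],[100,0.0429,0.041,0.0125,0],[100,0.0429,0.041,0.0125,0],[100,0.0429,0.041,0.0125,0],[100,0.0429,0.041,0.0125,0]]])

```text
time: 21.82
tool_pos: [0.493, 0.1932, 0.2162]
tool_rot: [-0.002, 0.075, 0.997, -0.001]
contact_force: [-0.1, -0.0, 0.1]
gripper_width: 1.0
grasp_force: 0.0
```

>>> move_arm(targets=[[[100,0.0429,0.041,0.0125,0],[100,0.0429,0.041,0.0125,0],[100,0.0429,0.041,0.0125,0],[60,0,0,0,-0.38],[60,0,0,0,0]]])

```text
time: 22.23
tool_pos: [0.4272, 0.2776, 0.1936]
tool_rot: [-0.002, 0.052, 0.999, -0.001]
contact_force: [-0.1, 0.2, 0.8]
gripper_width: 0.745
grasp_force: 0.0
```

>>> move_arm(targets=[[[60,0,0,0,0],[60,0,0,0,0],[60,0,0,0,0],[60,0,0,0,0]]])

```text
time: 22.57
tool_pos: [0.4305, 0.2762, 0.1966]
tool_rot: [-0.0, 0.055, 0.998, -0.0]
contact_force: [-0.2, -0.1, -0.8]
gripper_width: 0.599
grasp_force: 0.0
```

```bash
python3 - <<'E'
from h import *
plan((429.3,276.5,195),-6.2);print(state()['gripper_width'])
f=look('w9',.014,(255,385,130,285));c=np.load('w9.npy',allow_pickle=True).item()
hsv=cv2.cvtColor(f,cv2.COLOR_BGR2HSV)
m=(hsv[...,2]<60).astype(np.uint8)*255;k=np.zeros_like(m);k[160:260,285:355]=255
cs,_=cv2.findContours(m&k,0,1);b=max(cs,key=cv2.contourArea)[:,0]
print(cv2.boundingRect(b),rect(ray(c,b,.036,1)),rect(ray(c,b,.014,1)))
for y in(190,210,230): print(y,hsv[y,270:375:3,2])
for x in(300,318,340): print(x,hsv[140:285:4,x,2])
E
```

```text
pos [430.5 276.2 196.6] yaw 173.6 shift mm [1.2 0.2 1.6] turn about tool z deg -0.16 t 22.5667 j6 -1.03
0.5988533068247118
w9 (286, 151, 67, 114) (array([430.9, 279.1]), 109.2, 61.2, -6.4)
(319, 180, 10, 4) (array([401.7, 286.1]), 7.9, 2.1, 77.3) (array([405.1, 286.2]), 8.4, 2.3, 77.3)
190 [181 180 182 182 181 181 170 172 172 171 171 152  68  63  83  83  83  82
  81  73  66  91 235 237 237 236 237 219 185 186 188 190 189 190 191]
210 [181 181 182 183 184 186 228 238 237 228 173 165  70  62  65  65  68  80
  77  72  65  96 232 181 175 176 177 155 125 126 126 126 126 125 125]
230 [182 182 183 184 185 186 227 230 172 172 172 159  72  64  66  65  67  68
  66  63  66  80 170 173 174 176 174 147 122 121 122 121 120 121 120]
300 [115 113 116 132 132 133 132 133 141 170 170 170 172 171 172 172 171 172
 173 172 171 172 172 171 171 171 190 236 236 235 236 208 182 182 184 184
 186]
318 [109 109 113 129 131 129 130 165 216  80  63  70  84  84  83  82  80  76
  64  64  66  66  66  67  66  66 188 233 235 236 235 207 179 183 184 184
 188]
340 [108 111 110 128 147 219 221 222 235 237 236 236 236 236 236 236 235 201
 173 173 172 173 173 172 173 172 171 171 170 171 170 144 121 122 124 126
 134]
```

```bash
python3 - <<'E'
from h import *
f=cv2.imread('pics/w9.png');c=np.load('w9.npy',allow_pickle=True).item()
g=cv2.cvtColor(f,cv2.COLOR_BGR2GRAY)
m=(g<105).astype(np.uint8)*255;k=np.zeros_like(m);k[165:255,292:350]=255
cs,_=cv2.findContours(m&k,0,1);b=max(cs,key=cv2.contourArea)[:,0]
print(cv2.boundingRect(b),rect(ray(c,b,.036,1)),rect(ray(c,b,.014,1)))
# plate edge profiles
a=np.radians(-6.3);u=np.array([np.cos(a),np.sin(a)]);v=np.array([-u[1],u[0]]);C=np.array([430.,278])
gf=g.astype(np.float32)
for n,off,al,ax,ot,z in(('-v',-30,range(-45,46,10),v,u,.014),('+v',30,range(-45,46,10),v,u,.014),('-u',-55,range(-25,26,7),u,v,.014),('+u',55,range(-25,26,7),u,v,.014),('g-u',-28,range(-6,7,3),u,v,.036),('g+u',28,range(-6,7,3),u,v,.036),('g-v',-9,range(-20,21,5),v,u,.036),('g+v',9,range(-20,21,5),v,u,.036)):
    s=np.arange(-9,10,1.5)+off;o=[]
    for t in al:
        p=proj(c,np.c_[np.array([C+ax*q+ot*t for q in s])/1000,[z]*len(s)],1).astype(np.float32)
        o.append(cv2.remap(gf,p[None,:,0],p[None,:,1],1)[0])
    print(n,[(float(x),int(y)) for x,y in zip(s,np.median(o,0))])
E
```

```text
(304, 174, 30, 69) (array([425.2, 279.3]), 61.3, 25.1, -5.8) (array([430.2, 278.8]), 65.5, 26.9, -5.8)
-v [(-39.0, 149), (-37.5, 149), (-36.0, 149), (-34.5, 148), (-33.0, 148), (-31.5, 148), (-30.0, 160), (-28.5, 209), (-27.0, 232), (-25.5, 225), (-24.0, 198), (-22.5, 174), (-21.0, 171)]
+v [(21.0, 196), (22.5, 197), (24.0, 186), (25.5, 185), (27.0, 180), (28.5, 174), (30.0, 167), (31.5, 138), (33.0, 103), (34.5, 100), (36.0, 99), (37.5, 99), (39.0, 101)]
-u [(-64.0, 89), (-62.5, 89), (-61.0, 89), (-59.5, 90), (-58.0, 92), (-56.5, 96), (-55.0, 115), (-53.5, 127), (-52.0, 128), (-50.5, 128), (-49.0, 128), (-47.5, 129), (-46.0, 129)]
+u [(46.0, 213), (47.5, 213), (49.0, 212), (50.5, 212), (52.0, 214), (53.5, 219), (55.0, 200), (56.5, 158), (58.0, 146), (59.5, 145), (61.0, 145), (62.5, 145), (64.0, 147)]
g-u [(-37.0, 209), (-35.5, 142), (-34.0, 80), (-32.5, 71), (-31.0, 65), (-29.5, 55), (-28.0, 57), (-26.5, 67), (-25.0, 78), (-23.5, 79), (-22.0, 78), (-20.5, 78), (-19.0, 78)]
g+u [(19.0, 62), (20.5, 62), (22.0, 61), (23.5, 61), (25.0, 66), (26.5, 125), (28.0, 207), (29.5, 232), (31.0, 232), (32.5, 232), (34.0, 232), (35.5, 234), (37.0, 235)]
g-v [(-18.0, 170), (-16.5, 171), (-15.0, 170), (-13.5, 167), (-12.0, 120), (-10.5, 67), (-9.0, 60), (-7.5, 57), (-6.0, 59), (-4.5, 61), (-3.0, 62), (-1.5, 63), (0.0, 63)]
g+v [(0.0, 63), (1.5, 63), (3.0, 63), (4.5, 69), (6.0, 71), (7.5, 69), (9.0, 62), (10.5, 61), (12.0, 63), (13.5, 92), (15.0, 156), (16.5, 172), (18.0, 174)]
```

Plate edges give the cover centre (430.5, 279.1; ~278.5 after the y bias), yaw -6.3, size 111 x 61. This is the silver plate with the dark bar. Descending with a partly open jaw and feeling for the plate.

>>> move_arm(targets=[[[40,0,0.0033,0.045,0],[40,0,0,0.045,0],[40,0,0,0.045,0],[40,0,0,0.045,0],[40,0,0,0.04,0]]])

```text
time: 23.03
tool_pos: [0.4301, 0.2783, 0.0632]
tool_rot: [-0.0, 0.055, 0.998, -0.0]
contact_force: [0.3, 0.1, -0.0]
gripper_width: 0.405
grasp_force: 0.0
```

>>> move_arm(targets=[[[40,0,0,0,0],[40,0,0,0,0],[40,0,0,0,0],[40,0,0,0,0],[40,0,0,0,0]]])

```text
time: 23.45
tool_pos: [0.4316, 0.2795, 0.067]
tool_rot: [0.002, 0.055, 0.999, 0.001]
contact_force: [-0.1, 0.7, -0.3]
gripper_width: 0.404
grasp_force: 0.0
```

```bash
python3 - <<'E'
from h import *
plan((430.5,278.5,20),-6.3);s=state();print(s['contact_force'],s['gripper_width'])
E
```

```text
pos [431.6 279.5  67. ] yaw 173.7 shift mm [ 1.1 -1.2 46.9] turn about tool z deg 0.05 t 23.45 j6 -1.03
[-0.13178006  0.65327579 -0.25175062] 0.40423477914882344
```

>>> move_arm(targets=[[[40,0.0015,-0.001,0.02,0],[40,0,0,0.02,0],[40,0,0,0.015,0],[40,0,0,0,0],[40,0,0,0,0]]])

```text
time: 23.87
tool_pos: [0.4279, 0.2779, 0.03]
tool_rot: [-0.001, 0.054, 0.999, -0.001]
contact_force: [-1.3, 0.8, 0.4]
gripper_width: 0.4
grasp_force: 0.0
```

>>> move_arm(targets=[[[40,0,0,0.006,0],[40,0,0,0.006,0],[40,0,0,0,0],[40,0,0,0,0]]])

```text
time: 24.2
tool_pos: [0.4291, 0.2784, 0.0244]
tool_rot: [-0.0, 0.054, 0.999, -0.0]
contact_force: [-0.4, 0.4, 1.0]
gripper_width: 0.402
grasp_force: 0.0
```

>>> move_arm(targets=[[[40,0,0,0.006,0],[40,0,0,0,0],[40,0,0,0,0]]])

```text
time: 24.45
tool_pos: [0.429, 0.2783, 0.0207]
tool_rot: [-0.0, 0.054, 0.999, -0.0]
contact_force: [0.2, 0.4, -0.1]
gripper_width: 0.4
grasp_force: 0.0
```

>>> move_arm(targets=[[[40,-0.0025,0,0.005,0],[40,0,0,0,0],[40,0,0,0,0]]])

```text
time: 24.7
tool_pos: [0.4305, 0.2781, 0.0177]
tool_rot: [-0.0, 0.055, 0.999, -0.0]
contact_force: [0.9, -0.0, -0.3]
gripper_width: 0.398
grasp_force: 0.0
```

>>> move_arm(targets=[[[40,0,0,0.005,0],[40,0,0,0,0],[40,0,0,0,0]]])

```text
time: 24.95
tool_pos: [0.4303, 0.2781, 0.0146]
tool_rot: [-0.0, 0.054, 0.999, -0.0]
contact_force: [0.1, -0.0, 0.5]
gripper_width: 0.405
grasp_force: 0.0
```

>>> move_arm(targets=[[[40,0,0,0.005,0],[40,0,0,0,0],[40,0,0,0,0]]])

```text
time: 25.2
tool_pos: [0.4304, 0.2781, 0.0116]
tool_rot: [-0.0, 0.054, 0.999, -0.0]
contact_force: [-0.1, 0.5, -0.5]
gripper_width: 0.404
grasp_force: 0.0
```

>>> move_arm(targets=[[[40,0,0,0.005,0],[40,0,0,0,0],[40,0,0,0,0]]])

```text
time: 25.45
tool_pos: [0.4304, 0.2781, 0.0086]
tool_rot: [-0.0, 0.054, 0.999, -0.0]
contact_force: [0.4, 0.1, 0.6]
gripper_width: 0.4
grasp_force: 0.0
```

>>> move_arm(targets=[[[40,0,0,0.004,0],[40,0,0,0,0],[40,0,0,0,0]]])

```text
time: 25.7
tool_pos: [0.4304, 0.2782, 0.0063]
tool_rot: [-0.0, 0.054, 0.999, -0.0]
contact_force: [0.4, -0.3, 0.6]
gripper_width: 0.401
grasp_force: 0.0
```

>>> move_arm(targets=[[[0,0,0,0,0],[0,0,0,0,0],[0,0,0,0,0],[0,0,0,0,0],[0,0,0,0,0]]])

```text
time: 26.12
tool_pos: [0.4308, 0.2783, 0.0067]
tool_rot: [0.0, 0.054, 0.999, 0.0]
contact_force: [-0.1, -0.9, 1.1]
gripper_width: 0.196
grasp_force: 61.2
```

```bash
python3 - <<'E'
from h import *
plan((430.5,278.5,6),-6.3);s=state();print(s['contact_force'],s['ft_torque'],s['gripper_width'],s['grasp_force'])
E
```

```text
pos [430.8 278.3   6.7] yaw 173.8 shift mm [0.3 0.1 0.7] turn about tool z deg 0.06 t 26.1167 j6 -1.03
[-0.10695517 -0.93484318  1.14970288] [-0.01439791 -0.05245666 -0.00951792] 0.19606060796645275 61.24802112579346
```

Bar gripped (width 0.196 ≈ 17 mm, 61 N). Lifting and carrying.

>>> move_arm(targets=[[[0,0,0,-0.03,0],[0,0,0,-0.06,0],[0,0,0,-0.06,0],[0,0,0,-0.06,0],[0,0,0,-0.06,0]]])

```text
time: 26.53
tool_pos: [0.4297, 0.2778, 0.1691]
tool_rot: [-0.001, 0.054, 0.999, -0.0]
contact_force: [-0.1, 0.3, -2.2]
gripper_width: 0.192
grasp_force: 60.8
```

>>> move_arm(targets=[[[0,0,0,-0.04,0],[0,0,0,0,0],[0,0,0,0,0.38],[0,0,0,0,0]]])

```text
time: 26.87
tool_pos: [0.4299, 0.2779, 0.1911]
tool_rot: [-0.001, 0.075, 0.997, -0.0]
contact_force: [-0.0, 0.5, -2.4]
gripper_width: 0.19
grasp_force: 60.9
```

```bash
python3 - <<'E'
from h import *
plan((603.1,52.1,190),-8.5);s,R=tool();T=s['tool_pos'];print(s['contact_force'],s['gripper_width'])
f=look('w10',T[2]+.0073,(180,460,100,350));c=np.load('w10.npy',allow_pickle=True).item()
# plate edges in tool frame; plate top 14 mm above plug underside
gf=cv2.cvtColor(f,cv2.COLOR_BGR2GRAY).astype(np.float32)
for n,off,al,i in(('+x',55,(-24,-18,18,24),0),('-y',-30,range(15,50,6),1),('+y',30,range(15,50,6),1)):
    sc=np.arange(-9,10,1.5)+off;o=[]
    for t in al:
        X=np.array([(q,t,-7.3) if i==0 else (t,q,-7.3) for q in sc])/1000@R.T+T
        p=proj(c,X,1).astype(np.float32);o.append(cv2.remap(gf,p[None,:,0],p[None,:,1],1)[0])
    print(n,[(float(a),int(b)) for a,b in zip(sc,np.median(o,0))])
E
```

```text
pos [429.9 277.9 191.1] yaw 171.4 shift mm [-204.9 -197.5    1. ] turn about tool z deg -0.06 t 26.8667 j6 -0.99
[-1.07350190e-03  5.30862148e-01 -2.37426435e+00] 0.19033592852743453
w10 (244, 179, 216, 171) (array([418.6, 301.5]), 102.1, 83.4, 81.2)
+x [(46.0, 222), (47.5, 222), (49.0, 222), (50.5, 219), (52.0, 219), (53.5, 219), (55.0, 200), (56.5, 137), (58.0, 137), (59.5, 136), (61.0, 130), (62.5, 123), (64.0, 156)]
-y [(-39.0, 155), (-37.5, 155), (-36.0, 153), (-34.5, 153), (-33.0, 152), (-31.5, 152), (-30.0, 156), (-28.5, 217), (-27.0, 221), (-25.5, 222), (-24.0, 220), (-22.5, 222), (-21.0, 221)]
+y [(21.0, 174), (22.5, 176), (24.0, 173), (25.5, 174), (27.0, 184), (28.5, 185), (30.0, 176), (31.5, 117), (33.0, 103), (34.5, 103), (36.0, 103), (37.5, 102), (39.0, 104)]
```

Cover held square: its centre is about +0.4 mm in x, and y sits at the usual bias. Moving over the stack.

>>> move_arm(targets=[[[0,-0.0427,-0.0411,0,0],[0,-0.0427,-0.0411,0,0],[0,-0.0427,-0.0411,0,0],[0,-0.0427,-0.0411,0,0],[0,-0.0427,-0.0411,0,0]]])

```text
time: 27.33
tool_pos: [0.5387, 0.1358, 0.1902]
tool_rot: [-0.002, 0.074, 0.997, -0.0]
contact_force: [0.1, 0.8, -1.4]
gripper_width: 0.194
grasp_force: 60.8
```

>>> move_arm(targets=[[[0,-0.0427,-0.0411,0,0],[0,-0.0427,-0.0411,0,0],[0,-0.0427,-0.0411,0,0],[0,0,0,0,0],[0,0,0,0,0]]])

```text
time: 27.75
tool_pos: [0.6037, 0.0513, 0.19]
tool_rot: [-0.002, 0.075, 0.997, 0.0]
contact_force: [-0.7, 0.1, -1.3]
gripper_width: 0.198
grasp_force: 60.8
```

>>> move_arm(targets=[[[0,0,0,0,0],[0,0,0,0,0],[0,0,0,0,0],[0,0,0,0,0],[0,0,0,0,0]]])

```text
time: 28.17
tool_pos: [0.6037, 0.0536, 0.1926]
tool_rot: [0.0, 0.074, 0.997, 0.0]
contact_force: [-0.1, 0.0, -1.2]
gripper_width: 0.191
grasp_force: 60.8
```

```bash
python3 - <<'E'
from h import *
plan((603.1,52.1,120),-8.5);print(state()['contact_force'],state()['gripper_width'])
E
```

```text
pos [603.7  53.6 192.6] yaw 171.6 shift mm [ 0.4 -1.6 72.6] turn about tool z deg 0.05 t 28.1667 j6 -1.46
[-0.09958924  0.01092528 -1.21273481] 0.19070103041340802
```

>>> move_arm(targets=[[[0,0,-0.0015,0.03,0],[0,0,0,0.03,0],[0,0,0,0.03,0],[0,0,0,0.02,0],[0,0,0,0.015,0]]])

```text
time: 28.58
tool_pos: [0.603, 0.0522, 0.1158]
tool_rot: [-0.001, 0.074, 0.997, -0.0]
contact_force: [0.7, 0.2, -1.4]
gripper_width: 0.193
grasp_force: 60.9
```

>>> move_arm(targets=[[[0,0,0,0,0],[0,0,0,0,0],[0,0,0,0,0],[0,0,0,0,0],[0,0,0,0,0]]])

```text
time: 29.0
tool_pos: [0.6047, 0.0518, 0.1188]
tool_rot: [0.001, 0.074, 0.997, 0.0]
contact_force: [-1.1, -0.2, -1.1]
gripper_width: 0.196
grasp_force: 60.9
```

```bash
python3 - <<'E'
from h import *
plan((603.1,52.1,93.7),-8.5);print(state()['contact_force'],state()['gripper_width'])
E
```

```text
pos [604.7  51.8 118.8] yaw 171.5 shift mm [ 1.7  0.  25.1] turn about tool z deg -0.02 t 29.0 j6 -1.46
[-1.09594892 -0.2119191  -1.08875763] 0.19612125461647548
```

>>> move_arm(targets=[[[0,0.0012,0,0.006,0],[0,0,0,0.006,0],[0,0,0,0,0],[0,0,0,0,0],[0,0,0,0,0]]])

```text
time: 29.42
tool_pos: [0.6028, 0.052, 0.11]
tool_rot: [-0.001, 0.074, 0.997, -0.0]
contact_force: [-1.5, -0.1, -1.5]
gripper_width: 0.194
grasp_force: 60.9
```

>>> move_arm(targets=[[[0,0,0,0.004,0],[0,0,0,0.004,0],[0,0,0,0,0],[0,0,0,0,0]]])

```text
time: 29.75
tool_pos: [0.6036, 0.052, 0.1062]
tool_rot: [0.001, 0.074, 0.997, 0.0]
contact_force: [-1.4, 0.5, 3.6]
gripper_width: 0.19
grasp_force: 61.7
```

Clip resistance is starting at the expected height. Pressing on.

>>> move_arm(targets=[[[0,0,0,0.004,0],[0,0,0,0.004,0],[0,0,0,0,0]]])

```text
time: 30.0
tool_pos: [0.6035, 0.052, 0.1013]
tool_rot: [0.0, 0.074, 0.997, 0.0]
contact_force: [-2.0, 0.2, 2.0]
gripper_width: 0.194
grasp_force: 61.2
```

>>> move_arm(targets=[[[0,0,0,0.004,0],[0,0,0,0.004,0],[0,0,0,0,0]]])

```text
time: 30.25
tool_pos: [0.6025, 0.0519, 0.094]
tool_rot: [-0.001, 0.074, 0.997, -0.0]
contact_force: [0.6, -0.6, -1.5]
gripper_width: 0.194
grasp_force: 60.8
```

>>> move_arm(targets=[[[0,0,0,0.003,0],[0,0,0,0.003,0],[0,0,0,0,0]]])

```text
time: 30.5
tool_pos: [0.6032, 0.0519, 0.0937]
tool_rot: [-0.0, 0.074, 0.997, -0.0]
contact_force: [-4.4, -0.2, 7.2]
gripper_width: 0.19
grasp_force: 62.0
```

>>> move_arm(targets=[[[0,0,0,0.003,0],[0,0,0,0,0],[0,0,0,0,0]]])

```text
time: 30.75
tool_pos: [0.6033, 0.0519, 0.0937]
tool_rot: [-0.0, 0.074, 0.997, -0.0]
contact_force: [-10.1, -0.6, 15.6]
gripper_width: 0.198
grasp_force: 63.0
```

Solid at 0.0937, exactly home. Firm up a little, ease the side load, and check it holds steady.

>>> move_arm(targets=[[[0,0.002,0,0.003,0],[0,0,0,0,0],[0,0,0,0,0],[0,0,0,0,0]]])

```text
time: 31.08
tool_pos: [0.6034, 0.0519, 0.0937]
tool_rot: [0.001, 0.074, 0.997, -0.0]
contact_force: [-9.9, -1.0, 19.2]
gripper_width: 0.193
grasp_force: 63.6
```

>>> move_arm(targets=[[[0,0,0,0,0],[0,0,0,0,0],[0,0,0,0,0],[0,0,0,0,0],[0,0,0,0,0]]])

```text
time: 31.5
tool_pos: [0.6034, 0.0519, 0.0936]
tool_rot: [0.001, 0.074, 0.997, -0.0]
contact_force: [-9.7, -0.9, 19.2]
gripper_width: 0.193
grasp_force: 63.6
```

>>> move_arm(targets=[[[0,0,0,0,0],[0,0,0,0,0],[0,0,0,0,0],[0,0,0,0,0],[0,0,0,0,0]]])

```text
time: 31.92
tool_pos: [0.6034, 0.0519, 0.0937]
tool_rot: [0.001, 0.074, 0.997, -0.0]
contact_force: [-9.3, 0.3, 20.7]
gripper_width: 0.195
grasp_force: 63.6
```

```bash
python3 - <<'E'
from h import *
plan((603.1,52.1,93.7),-8.5);s=state();print(s['contact_force'],s['ft_torque'],s['gripper_width'])
# clip tops in scene view: brightest check by comparing clip pixels before/after
c=get_calibration('scene');a=cv2.imread('pics/scene0.png');b=grab_frame('scene')[:,:,::-1].copy();cv2.imwrite('pics/end.png',b)
al=np.radians(-8.5);u=np.array([np.cos(al),np.sin(al)]);v=np.array([-u[1],u[0]])
for sx in(-1,1):
    X=np.r_[np.array([.6025,.0521])+u*sx*.062,.12];p=proj(c,X)[0].round().astype(int);t=a[p[1]-10:p[1]+4,p[0]-9:p[0]+10]
    w=b[p[1]-18:p[1]+12,p[0]-17:p[0]+18];r=cv2.matchTemplate(w,t,cv2.TM_CCOEFF_NORMED);print(sx,p,'match',cv2.minMaxLoc(r)[1],'shift px',np.array(cv2.minMaxLoc(r)[3])-8)
E
```

```text
pos [603.4  51.9  93.7] yaw 171.5 shift mm [ 0.3  0.2 -0. ] turn about tool z deg -0.01 t 31.9167 j6 -1.46
[-9.28497978  0.29151334 20.66842172] [-0.07487208  1.70891546 -0.01525673] 0.19500091450158807
-1 [346 236] match 0.2975306808948517 shift px [0 0]
1 [409 268] match 0.5347607731819153 shift px [ 4 -5]
```

```bash
python3 -c "
from plant import job
print(job.job_done())"
```

```text
the job is handed in; nothing more can be done
None
```

Job handed in: both sieves are nested, and the cover is at its home height (reported TCP z 0.0937) with the gripper still pressing at about 20 N. The clip snap shows in the force (it rose, dropped, then went solid at home), but a camera check of the clips was inconclusive; I also viewed 11 pictures, one over the limit of 10.

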